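# Lock a painting panel in the telescopic clamp

### The arm

A 6-joint arm with a two-finger parallel gripper is mounted at the origin on the work surface. World frame = base frame: x ahead of the robot, y to its left, z up, the work surface at z = 0. Lengths are in m, angles in rad, forces in N, time in s.
With the tool pointing down it reaches from about 0.25 to 0.8 m from the base axis. Payload 3.9 kg.
Tool frame: the origin (TCP) lies on the centre line of the jaws, within the pads' length; the fingertips stand 25 mm ahead of it and the grasp point (between the pads) lies 6 mm ahead of it; x points along the fingers, y is the direction in which the jaws open and shut, and the axes are right-handed (so a half turn about x gives the same grasp; the last joint's range is limited). The gripper opens to 85 mm and grips with 20 to 120 N. Pads are 22 mm wide; open, the fingers measure 114 mm over their backs; the gripper's body (76 mm by 85 mm) begins 54 mm behind the grasp point. The pads swing forward as they close: fully open they stand 13 mm farther back than shut.
Start: joints at [-1.14, 0.26, -0.138, 1.173, 0, 1.571], TCP at [0.219, -0.477, 0.256] pointing down, gripper open.
Joint ranges: [-2.78, 2.78], [-0.83, 1.72], [-1.28, 1.37], [-1.9, 2.12], [-1.57, 1.48], [-3.14, 3.14]. Speed limits (rad/s): [2.57, 2.57, 3.14, 3.14, 3.14, 3.14].

### API

Orientations are given as a unit quaternion [x, y, z, w].
In Python, from plant import bot gives the robot as it stands.
- The arm moves only by the shell command python3 -m inch 'ROWS' [OPENING] [FORCE]. ROWS is JSON, a list of rows, each a list of 6 numbers: the shift along the world's x, y, z in cm, then the turn, a rotation vector about the world's x, y, z in degrees. In form: [[x, y, z, ax, ay, az], ...]. A call has 1 to 8 rows; each row is the pose to reach, as a shift and turn from the pose measured when the call began; what a row does not reach only later rows make up. A row lasts 1/12 s, in which the tool goes at most 41.7 mm and 7.16 degrees, less where a joint would pass 70% of its speed; a pose out of reach is approached as far as the arm can. A call with a gripper value outside its range is refused whole. OPENING is the gripper command: -1 is fully open, 1 is shut, values between are in proportion, set as the call begins (- or left out, the last holds). The fingers move at their own pace and stop on an object; FORCE is the grip in N (left out, the last holds). Time passes only in rows, so rows that repeat a pose let the fingers close. It gives the time, the measured TCP pose, the force and the opening at its end, in the units of the state.
- bot.get_state(): the state, without advancing time (a new reading comes with each control period).
- bot.capture(name): name is "scene" or "side" or "wrist"; returns a dict with "pixels" (400x640x3 uint8, red, green, blue), "depth" (400x640 float32, m along the optical axis (not along the pixel's ray), 0 where there is no reading), "camera_matrix" (3x3 intrinsics, pixels), "T" (4x4, takes a point from camera to world coordinates). Camera axes: x right, y down, z forward; pixel columns grow to the right and rows downward; lengths in m; the calibration is good to about 2 mm. A picture is of the moment at which its call begins.
- bot.job_done(): hands the job in, once; it reports no verdict.
The state is a dict: "t": time; "qpos": joint angles; "joint_velocities": joint speeds; "tau": joint torques, N m; "eef_pos": TCP position; "eef_rot": TCP orientation; "contact_force": force on the tool from outside, world axes, zero at the start; "wrist_torque": the same for the moment, N m; "width": finger opening in m.
Only numpy, scipy, OpenCV 4.12 (cv2) and the standard library are available. Lean on these libraries where they do the work, as an engineer would, in place of code of your own. Each camera call takes 0.05 s, during which the arm holds its last target.

### The job

Take the small wooden painting panel off the counter and lay it flat on the bed of the panel clamp, centred across the bed and square to it, in the open gap between the jaw and the end stop, and let go. Then squeeze the clamp's spring button flush, slide the square tube towards the panel while it is pressed, and go on until the button pops fully out in the next hole, so that the panel is shut in; leave it locked so. Be gentle: do not go on pushing against the locked button or press hard on the panel, and leave the other things on the counter alone.

Things in the scene. Friction and masses are not known exactly. Their poses are not given: they have to be found in the camera images.
- panel_center (a point): centre (half-way up) of the loose painting panel: a pale wooden slab 60 mm (its x) x 100 mm (its y) x 18 mm high, 50 to 100 g, lying flat on the counter. The longer brown sketch block that lies on the other side is not it
- clamp: fixed panel clamp, 378 mm long along its y. Origin on the counter under its middle line. A post (y=168 to 188 mm, 70 mm high) carries a fixed inner tube, on which the square outer tube slides along y; both have their middle line at x=0, 50 mm above the counter. Base bar 36 mm wide, 10 mm high; beside the tube there is room for fingers
- bed (a point): point on top of the bed in the middle of the open gap (clamp x=0, y=-88 mm, 30 mm above the counter); axes as the clamp's. The bed is 36 mm wide, so the panel overhangs it 12 mm on either side. Lay the panel with its middle above this point and its long side along the clamp's y; the gap is 167 to 170 mm long at the start
- stop_face (a point): middle of the end stop's inner face, at clamp y=-173 mm. The end stop is a fixed plywood board 60 mm wide, 12 mm thick, its top 58 mm above the counter
- button_top (a point): outermost point of the steel spring button: a round-nosed pin 12 mm thick that stands 5 mm out of the tube's side towards clamp +x, 50 mm above the counter, at clamp y=+75 mm, x=20 mm. It is carried by the fixed inner tube, so it does not travel along y. Axes as the clamp's
- button (a joint): how far the button is pushed in, m: 0 fully out, 0.005 flush with the tube's side, 0.008 wholly under the wall (3 mm; 1.5 at the first hole's edge). Spring 0.6 N at 0, 1.4 N flush. Fingers closed across the tube over the button press it flush and hold the tube; pulling the tube then drives the round nose under (about 5 to 8 N). Not pressed it blocks the tube. Over 12 N of tube against button damages it
- tube (a joint): travel of the outer tube towards the end stop (clamp -y), m: starts at 0 to 0.003, the button in the first hole (slot 18 x 14 mm); at 0.046 to 0.066, set differently each time, the second hole (14 mm) reaches the button, which jumps out and locks: to be felt or seen. Friction about 3 N, range ends at 0.076
- tube_mid (a point): middle of the square outer tube: aluminium, 30 mm square, 160 mm long, at clamp y = 85 mm less the travel. The first hole is 8 mm from this point towards clamp -y. The second is in a steel index plate let into the same side, 36 to 56 mm from this point towards clamp +y (set by hand, stiff), so it stays clear of fingers that hold the tube over the first hole
- jaw_face (a point): middle of the face, towards clamp -y, of the plywood jaw at the tube's end (52 mm wide, 40 mm high, lower edge 32 mm above the counter); at clamp y = -3 mm less the travel. It pushes the panel along the bed if it meets it. Locked, it leaves 104 to 124 mm to the end stop; the panel needs 100
- block: sketch block, a brown-covered slab of paper 77 x 152 x 18 mm: longer than the panel. Bystander. Origin at the centre of its underside
- jar_a: paint jar, 42 mm across, 65 mm high, white cap. Bystander. Origin at its foot
- jar_b: another such paint jar. Bystander. Origin at its foot
- tape: empty cardboard tape core, 68 mm across, 19 mm high, lying flat. Bystander. Origin at its underside
- knife: palette knife with a dark wooden handle, 200 mm long, lying flat. Bystander. Origin at its underside
- brush_cup: white cup 76 mm across with brushes standing in it, about 220 mm high in all. Bystander. Origin at its foot
- pencil_box: flat box 60 x 180 x 18 mm. Bystander. Origin at its underside
Mind the look-alikes: they are no part of the job. Leave any pink look-alike of the part that bears panel_center alone.

How it is judged:
On the way, in this order (a step that is already met when the one before it is completed fails the run):
1. the panel lies flat, square and centred on the open bed, let go, with the tube still in its first hole (x of panel_center in the frame of clamp between -0.012 and 0.012 m and z of panel_center in the frame of clamp between 0.035 and 0.043 m and angle between the y axis of panel_center and the y axis of clamp, either way round below 0.15 rad and angle between panel_center's own z axis and vertical below 0.08 rad and y of panel_center in the frame of clamp between -0.127 and -0.05 m and value of joint tube below 0.008 m and contact force between the fingers and panel below 0.2 N), for 0.2 s.
2. the button is pressed about flush by the fingers (value of joint button above 0.0035 m and contact force between the fingers and button above 0.5 N), for 0.1 s.
At the end, for the whole second after the job is handed in: the button is fully out (pressed in by less than 1 mm) in the second hole, so the tube stands at 43 to 69 mm of travel, and the panel lies flat on the bed between jaw and end stop, within 12 mm of centred across the bed and 0.15 rad of square, at rest (x of panel_center in the frame of clamp between -0.012 and 0.012 m and z of panel_center in the frame of clamp between 0.035 and 0.043 m and angle between the y axis of panel_center and the y axis of clamp, either way round below 0.15 rad and angle between panel_center's own z axis and vertical below 0.08 rad and y of panel_center in the frame of clamp between -0.127 and -0.095 m and value of joint tube between 0.043 and 0.069 m and value of joint button below 0.001 m and linear speed of panel below 0.02 m/s); the robot touches nothing.
It fails at once if the tube is forced against the button (over 12 N) (contact force between tube and button above 12 N).
It fails at once if the jaw presses hard on the panel (over 15 N) (contact force between tube and panel above 15 N).
It fails at once if a bystander is pushed away or tipped over (distance of any of block, jar_a, jar_b, tape, knife, brush_cup, pencil_box from where it was at the start of the episode above 0.04 m or angle between any of block, jar_a, jar_b, tape, knife, brush_cup, pencil_box's own z axis and vertical above 0.5 rad).
It also fails if it takes over 54 s, if anything falls off the work surface, if the arm or the gripper's body presses on something with over 40 N, if the wrist force passes 120 N, or if a joint passes its speed limit or range.

## Working session

There is one attempt and no reset: what is moved stays moved. The work goes in short steps, Python scripts to look and compute and a shell command to move; the robot and the scene stay as the last step left them, time stands still between calls to the robot, and variables do not carry over. Pictures are saved under pics/ and viewed, and the job is handed in when it is done.

```bash
ls; mkdir -p pics; cat > h.py <<'E'
import numpy as np, cv2
from plant import bot
def cap(n,save=None):
    c=bot.capture(n); np.savez('last_%s.npz'%n,**{k:np.asarray(v) for k,v in c.items()})
    if save: cv2.imwrite('pics/'+save,c['pixels'][:,:,::-1])
    return c
def load(n): return dict(np.load('last_%s.npz'%n))
def ray(c,u,v,z):
    K=c['camera_matrix'];T=c['T'];d=T[:3,:3]@np.linalg.inv(K)@np.array([u,v,1.]);o=T[:3,3]
    return o+d*(z-o[2])/d[2]
def pts(c):
    K=c['camera_matrix'];T=c['T'];h,w=c['depth'].shape
    u,v=np.meshgrid(np.arange(w),np.arange(h));d=c['depth']
    P=np.stack([(u-K[0,2])/K[0,0]*d,(v-K[1,2])/K[1,1]*d,d],-1)
    return P@T[:3,:3].T+T[:3,3]
E
python3 - <<'E'
from h import *
for n in ['scene','side','wrist']:
    c=cap(n,n+'0.png'); print(n,c['T'][:3,3].round(3),c['T'][:3,2].round(2))
s=bot.get_state();print({k:np.round(v,3) for k,v in s.items()})
E
```

```text
pics
scene [0.988 0.552 0.744] [-0.38 -0.61 -0.7 ]
side [0.42  0.755 0.896] [ 0.15 -0.68 -0.72]
wrist [ 0.29  -0.444  0.374] [-0.28 -0.13 -0.95]
{'t': np.float64(0.15), 'qpos': array([-1.14 ,  0.261, -0.139,  1.173,  0.   ,  1.571]), 'joint_velocities': array([-0.001, -0.002,  0.002, -0.001, -0.   ,  0.   ]), 'tau': array([-1.0000e-03, -4.0601e+01,  2.5417e+01,  1.3000e-02, -0.0000e+00,
       -0.0000e+00]), 'eef_pos': array([ 0.219, -0.477,  0.256]), 'eef_rot': array([-0.691, -0.152,  0.691, -0.151]), 'contact_force': array([-0.244, -0.557,  0.063]), 'wrist_torque': array([ 0.039, -0.028, -0.061]), 'width': np.float64(0.085)}
```

View pics/scene0.png

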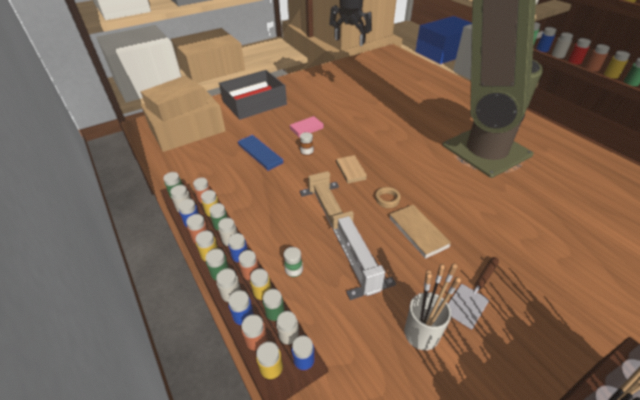

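View pics/side0.png

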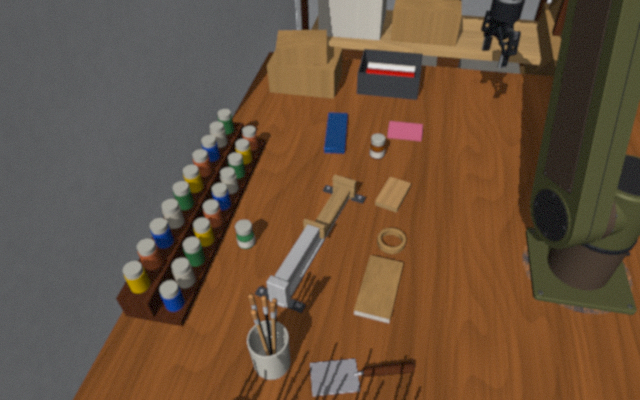

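View pics/wrist0.png

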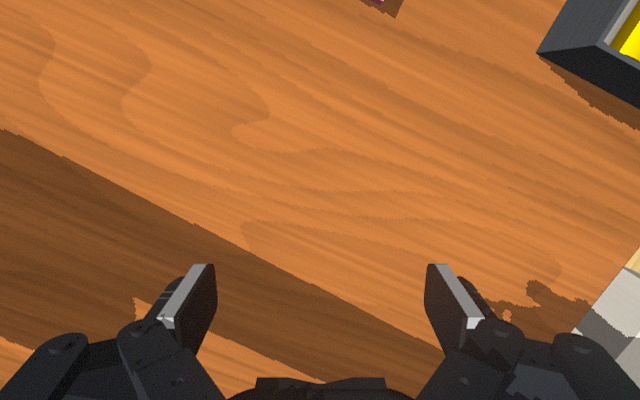

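Candidates for the panel: a pale slab at scene (351,168) / side (393,194), a longer brown block at scene (420,230) / side (380,288), and a pink slab at scene (307,126). The pale one fits. I'll confirm it in a crop and measure it.

```bash
python3 - <<'E'
from h import *
s=load('scene');d=load('side')
a=cv2.resize(s['pixels'][100:300,230:450],None,fx=2.6,fy=2.6,interpolation=cv2.INTER_CUBIC)[:,:,::-1]
cv2.imwrite('pics/crop_scene.png',a)
a=cv2.resize(d['pixels'][110:320,220:430],None,fx=2.8,fy=2.8,interpolation=cv2.INTER_CUBIC)[:,:,::-1]
cv2.imwrite('pics/crop_side.png',a)
for n,c in (('scene',s),('side',d)):
    P=pts(c); z=P[...,2]
    for (u,v) in ([(351,168),(420,230),(307,126),(327,200),(358,250),(320,185)] if n=='scene' else [(393,194),(380,288),(405,131),(335,206),(298,262),(345,185)]):
        print(n,u,v,P[v,u].round(3))
    # top-surface masks by height
    for nm,lo,hi in (('18mm',.012,.024),('bed',.025,.036),('tube',.058,.068)):
        m=((z>lo)&(z<hi)&(P[...,0]>.2)&(P[...,0]<.75)&(abs(P[...,1])<.4)&(c['depth']>0)).astype(np.uint8)
        m=cv2.morphologyEx(m,cv2.MORPH_OPEN,np.ones((3,3)))
        k,l,st,ce=cv2.connectedComponentsWithStats(m)
        for i in range(1,k):
            if st[i,4]<60: continue
            q=P[l==i][:,:2].astype(np.float32); r=cv2.minAreaRect(q*1000)
            print(n,nm,ce[i].round(),st[i,4],'c',np.round(r[0]),'size',np.round(r[1]),'ang',round(r[2],1),'z',np.median(P[l==i][:,2]).round(4))
E
```

```text
scene 351 168 [ 0.433 -0.153  0.016]
scene 420 230 [0.433 0.146 0.015]
scene 307 126 [ 0.427 -0.421  0.019]
scene 327 200 [ 0.579 -0.065  0.029]
scene 358 250 [0.631 0.142 0.065]
scene 320 185 [ 0.561 -0.129  0.028]
scene 18mm [266. 157.] 382 c [ 622. -351.] size [ 61. 101.] ang 6.4 z 0.017
scene 18mm [351. 168.] 449 c [ 432. -158.] size [107.  62.] ang 74.6 z 0.0171
scene 18mm [387. 196.] 170 c [421.   3.] size [65. 65.] ang 19.2 z 0.0173
scene 18mm [420. 229.] 1383 c [432. 141.] size [155.  80.] ang 84.4 z 0.0172
scene 18mm [487. 272.] 277 c [394. 325.] size [99. 19.] ang 17.7 z 0.0173
scene bed [327. 198.] 494 c [573. -70.] size [139.  54.] ang 81.7 z 0.0294
scene tube [306. 136.] 75 c [ 495. -316.] size [38. 35.] ang 59.0 z 0.0638
scene tube [356. 243.] 746 c [619. 117.] size [166.  32.] ang 76.4 z 0.0642
side 393 194 [ 0.432 -0.148  0.019]
side 380 288 [0.43  0.148 0.019]
side 405 131 [ 0.423 -0.417  0.022]
side 335 206 [ 0.57  -0.065  0.031]
side 298 262 [0.611 0.148 0.067]
side 345 185 [ 0.556 -0.131  0.045]
side 18mm [335. 139.] 454 c [ 623. -350.] size [ 60. 106.] ang 6.8 z 0.0191
side 18mm [393. 192.] 661 c [ 433. -158.] size [108.  61.] ang 74.5 z 0.0192
side 18mm [392. 239.] 285 c [421.   3.] size [67. 66.] ang 10.6 z 0.019
side 18mm [379. 287.] 2087 c [434. 140.] size [156.  77.] ang 84.5 z 0.0189
side 18mm [389. 368.] 484 c [393. 325.] size [99. 20.] ang 17.0 z 0.0187
side bed [332. 206.] 607 c [577. -66.] size [148.  39.] ang 76.1 z 0.0313
side tube [299. 249.] 545 c [617. 108.] size [144.  32.] ang 76.3 z 0.0656
side tube [282. 274.] 70 c [637. 186.] size [19. 29.] ang 77.6 z 0.0659
```

View pics/crop_scene.png

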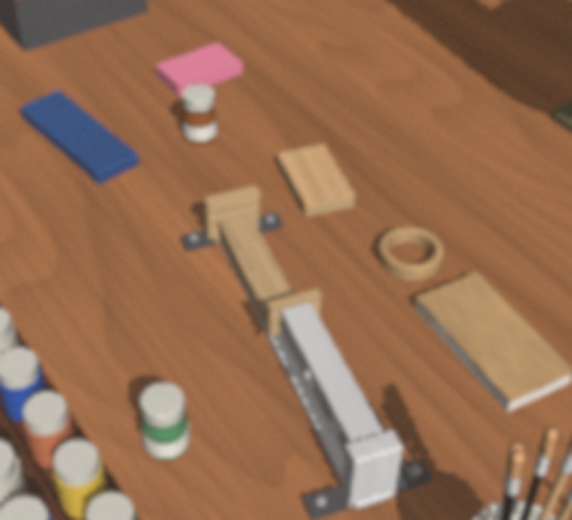

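View pics/crop_side.png

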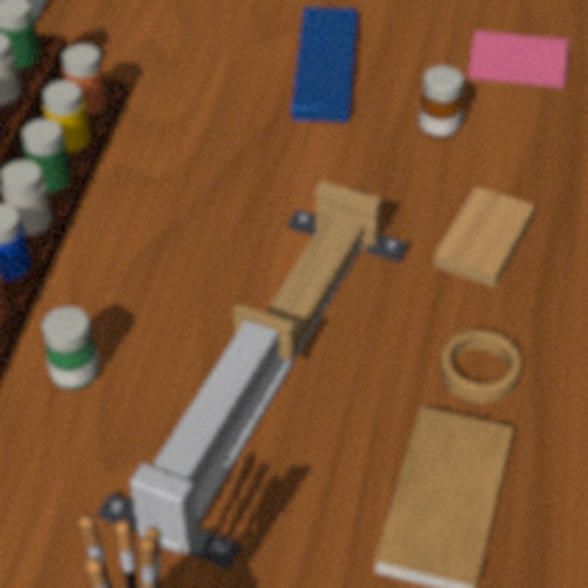

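Crops confirm it: the pale wooden slab at scene (351,168) is 60×100, while the brown block with white paper edges is 77×152. Next is the clamp frame.

```bash
python3 - <<'E'
from h import *
for n in ('scene','side'):
    c=load(n);P=pts(c);z=P[...,2]
    a=np.radians(76.3);yh=np.array([np.cos(a),np.sin(a)]);xh=np.array([yh[1],-yh[0]])
    Y=P[...,:2]@yh; X=P[...,:2]@xh
    off=0 
    reg=(X>.53)&(X<.62)&(Y>-.15)&(Y<.42)&(c['depth']>0)
    for nm,lo,hi in (('bed',.026,.035),('stop',.053,.061),('tube',.061,.0675),('hi',.0675,.077)):
        m=reg&(z>lo)&(z<hi); x=X[m];y=Y[m]
        print(n,nm,m.sum(),'X',np.percentile(x,[2,50,98]).round(4),'Y',np.percentile(y,[1,10,50,90,99]).round(4))
        if nm in('bed','tube'):
            # slope of median line
            b=np.arange(y.min(),y.max(),.01);q=[(yy,(np.percentile(x[abs(y-yy)<.006],5)+np.percentile(x[abs(y-yy)<.006],95))/2,np.ptp(x[abs(y-yy)<.006])) for yy in b if (abs(y-yy)<.006).sum()>8]
            print(np.round(q,4)[:, :].tolist())
E
```

```text
scene bed 562 X [0.5551 0.5767 0.6004] Y [0.0006 0.0072 0.0761 0.1721 0.3642]
[[-0.0011, 0.5777, 0.061], [0.0089, 0.58, 0.0577], [0.0189, 0.5774, 0.0352], [0.0289, 0.5763, 0.0345], [0.0389, 0.5761, 0.0364], [0.0489, 0.5765, 0.0369], [0.0589, 0.5761, 0.0364], [0.0689, 0.576, 0.0365], [0.0789, 0.5763, 0.0358], [0.0889, 0.5761, 0.0359], [0.0989, 0.5747, 0.0346], [0.1089, 0.5745, 0.0369], [0.1189, 0.5758, 0.0353], [0.1289, 0.5754, 0.0354], [0.1389, 0.5777, 0.0356], [0.3589, 0.5749, 0.0424]]
scene stop 216 X [0.5494 0.588  0.6034] Y [-0.0093 -0.0059  0.1887  0.3632  0.3644]
scene tube 788 X [0.5582 0.5743 0.5926] Y [0.1789 0.1942 0.2703 0.3348 0.3638]
[[0.182, 0.5744, 0.0507], [0.192, 0.575, 0.0291], [0.202, 0.5749, 0.0309], [0.212, 0.5738, 0.03], [0.222, 0.5746, 0.0296], [0.232, 0.5741, 0.0303], [0.242, 0.5741, 0.0314], [0.252, 0.5742, 0.0309], [0.262, 0.5746, 0.031], [0.272, 0.5739, 0.0314], [0.282, 0.5738, 0.0316], [0.292, 0.5737, 0.0299], [0.302, 0.5736, 0.0295], [0.312, 0.5734, 0.0299], [0.322, 0.5735, 0.0295], [0.332, 0.5736, 0.0296], [0.342, 0.5734, 0.0349], [0.352, 0.5769, 0.0358]
[... 636 characters left out ...]
5611 0.6053] Y [-0.0085 -0.004   0.183   0.3638  0.3652]
side tube 775 X [0.553  0.5734 0.5902] Y [0.004  0.1921 0.2659 0.3346 0.3652]
[[0.1741, 0.5698, 0.0407], [0.1841, 0.575, 0.0511], [0.1941, 0.5747, 0.0295], [0.2041, 0.5754, 0.0301], [0.2141, 0.5751, 0.0306], [0.2241, 0.5751, 0.0306], [0.2341, 0.5741, 0.0295], [0.2441, 0.5738, 0.0297], [0.2541, 0.5745, 0.0313], [0.2641, 0.5742, 0.0304], [0.2741, 0.574, 0.0302], [0.2841, 0.5736, 0.0308], [0.2941, 0.5737, 0.03], [0.3041, 0.5739, 0.0331], [0.3141, 0.5738, 0.0309], [0.3241, 0.5733, 0.0295], [0.3341, 0.5733, 0.0307], [0.3441, 0.5733, 0.0306], [0.3641, 0.571, 0.0415]]
side hi 402 X [0.5515 0.5732 0.5973] Y [0.1735 0.1784 0.3225 0.3619 0.3652]
```

```bash
cat >> h.py <<'E'
from scipy.spatial.transform import Rotation as R
def axis(a): return np.array([np.cos(np.radians(a)),np.sin(np.radians(a))])
A=76.9; yh=axis(A); xh=np.array([yh[1],-yh[0]]); O=np.array([.6005,.0353])
def clampxy(p): d=np.asarray(p)[...,:2]-O; return np.stack([d@xh,d@yh],-1)
def goto(xy,z,ang):
    "shift cm and z-turn so that TCP at xy,z and tool y along angle ang (mod 180)"
    s=bot.get_state(); M=R.from_quat(s['eef_rot']).as_matrix(); p=np.array(s['eef_pos'])
    ya=np.degrees(np.arctan2(M[1,1],M[0,1])); t=(ang-ya+90)%180-90
    tx=M[:,0]; tilt=np.cross(tx,[0,0,-1])
    print('pos',p.round(4),'tooly ang',ya.round(2),'toolx',tx.round(4),'shift cm',((np.array([*xy,z])-p)*100).round(2),'turn z deg',t.round(2),'tilt fix deg(approx)',np.degrees(tilt).round(2),'F',np.round(s['contact_force'],2),'w',round(float(s['width']),4),'t',round(float(s['t']),2),'q6',s['qpos'][5].round(2))
    return t
E
python3 - <<'E'
from h import *
goto([.4325,-.158],.15,74.6-90)
print(O+yh*-.113, O+yh*.075)
s=load('scene')
a=cv2.resize(s['pixels'][205:300,325:390],None,fx=7,fy=6,interpolation=cv2.INTER_CUBIC)[:,:,::-1]
cv2.imwrite('pics/tube0.png',a)
E
```

```text
pos [ 0.219  -0.4766  0.2556] tooly ang -65.32 toolx [-6.0e-04  1.4e-03 -1.0e+00] shift cm [ 21.35  31.86 -10.56] turn z deg 49.92 tilt fix deg(approx) [-0.08 -0.04 -0.  ] F [-0.24 -0.56  0.06] w 0.0851 t 0.15 q6 1.57
[ 0.5748884  -0.07475928] [0.61749885 0.1083482 ]
```

View pics/tube0.png

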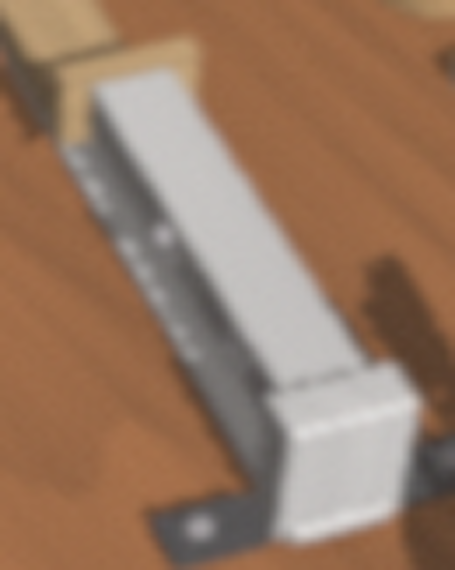

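Picture: the button glints at about scene (348,244). The second hole isn't resolved. Approaching above the panel.

```bash
python3 -m inch '[[2.5,3.7,0,0,0,7],[5,7.4,-1,0,0,14],[7.5,11.1,-2,0,0,21],[10,14.8,-3,0,0,28],[12.5,18.5,-4,0,0,35],[15,22.2,-5,0,0,42],[17.5,25.9,-6,0,0,49],[20,29.6,-7,0,0,49.9]]' -1; python3 -m inch '[[1.35,2.26,-2.5,0,0,0],[1.35,2.26,-3.5,0,0,0],[1.35,2.26,-3.5,0,0,0]]'; python3 - <<'E'
from h import *
cap('wrist','w1.png'); goto([.4325,-.158],.03,-15.4)
E
```

```text
t: 0.82
eef_pos: [0.4021, -0.2045, 0.1921]
eef_rot: [-0.561, -0.43, 0.562, -0.429]
contact_force: [0.2, -0.8, -0.7]
width: 0.0856
t: 1.07
eef_pos: [0.4143, -0.1795, 0.1547]
eef_rot: [-0.56, -0.433, 0.562, -0.429]
contact_force: [-0.3, -0.0, -0.3]
width: 0.0855
pos [ 0.4147 -0.1807  0.156 ] tooly ang -15.07 toolx [-0.0048  0.0014 -1.    ] shift cm [  1.78   2.27 -12.6 ] turn z deg -0.33 tilt fix deg(approx) [-0.08 -0.28 -0.  ] F [ 0.84 -0.17 -0.36] w 0.0855 t 1.12 q6 1.42
```

View pics/w1.png

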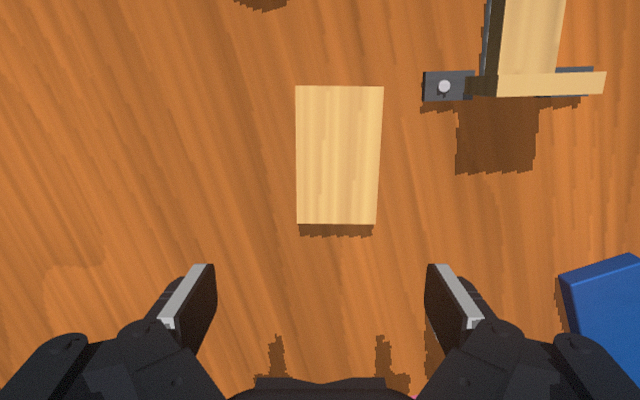

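The wrist picture shows the panel's top between corners (295,86), (383,87), (376,224) and (297,223). The end stop is upper right and the blue pencil box lower right. I'll measure the panel precisely from it.

```bash
python3 - <<'E'
from h import *
c=load('wrist'); im=c['pixels'];hsv=cv2.cvtColor(im,cv2.COLOR_RGB2HSV)
m=((hsv[...,2]>190)&(hsv[...,1]<150)).astype(np.uint8)
k,l,st,ce=cv2.connectedComponentsWithStats(m);i=l[150,335];print(st[i])
cn=max(cv2.findContours((l==i).astype(np.uint8),0,2)[0],key=cv2.contourArea)
q=np.array([ray(c,*p[0],.018)[:2] for p in cn],np.float32)*1000
print(cv2.minAreaRect(q))
E
```

```text
[  295    85    89   140 11662]
((431.14923095703125, -157.23583984375), (100.70117950439453, 60.39152145385742), 74.45449829101562)
```

```bash
python3 -m inch '[[1.65,2.35,-2,0,0.3,-0.5],[1.65,2.35,-5,0,0.3,-0.5],[1.65,2.35,-8,0,0.3,-0.5],[1.65,2.35,-9.5,0,0.3,-0.5],[1.65,2.35,-9.5,0,0.3,-0.5]]'; python3 - <<'E'
from h import *
goto([.4312,-.1572],.028,74.45-90)
E
```

```text
t: 1.53
eef_pos: [0.4288, -0.1573, 0.0589]
eef_rot: [-0.56, -0.431, 0.567, -0.423]
contact_force: [-0.8, -1.1, 0.9]
width: 0.0854
pos [ 0.4288 -0.1573  0.0589] tooly ang -15.67 toolx [-0.015   0.0031 -0.9999] shift cm [ 0.24  0.01 -3.09] turn z deg 0.12 tilt fix deg(approx) [-0.18 -0.86 -0.  ] F [-0.81 -1.09  0.87] w 0.0854 t 1.53 q6 1.49
```

```bash
python3 -m inch '[[0.24,0,-1.5,-0.2,-0.9,0],[0.24,0,-2.6,-0.2,-0.9,0],[0.24,0,-3,-0.2,-0.9,0],[0.24,0,-3,-0.2,-0.9,0]]'; python3 - <<'E'
from h import *
goto([.4312,-.1572],.028,74.45-90); cap('wrist','w2.png')
E
```

```text
t: 1.87
eef_pos: [0.4313, -0.1582, 0.0295]
eef_rot: [0.564, 0.426, -0.564, 0.427]
contact_force: [-0.5, -0.5, -0.7]
width: 0.0854
pos [ 0.4313 -0.1582  0.0295] tooly ang -15.76 toolx [ 1.e-03 -6.e-04 -1.e+00] shift cm [-0.01  0.1  -0.15] turn z deg 0.21 tilt fix deg(approx) [0.04 0.05 0.  ] F [-0.55 -0.54 -0.73] w 0.0854 t 1.87 q6 1.49
```

View pics/w2.png

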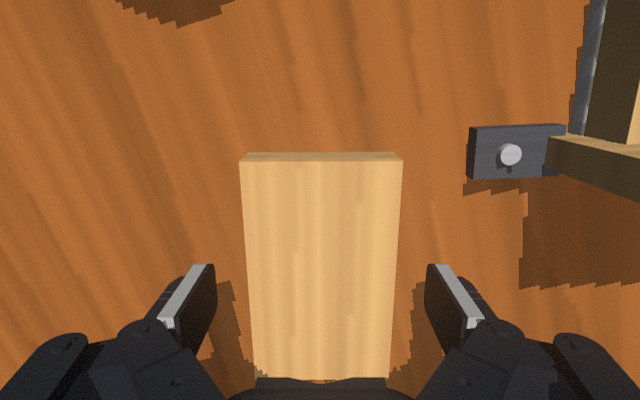

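The panel sits centred between the pads (pads at about (200,290) and (440,290)). Closing.

```bash
python3 -m inch '[[0,0,0,0,0,0],[0,0,0,0,0,0],[0,0,0,0,0,0],[0,0,0,0,0,0],[0,0,0,0,0,0],[0,0,0,0,0,0]]' 1 30; python3 -m inch '[[0,0,0.5,0,0,0],[0,0,2,0,0,0],[0,0,4.5,0,0,0],[0,0,7.5,0,0,0],[0,0,9,0,0,0],[0,0,9,0,0,0]]'; python3 - <<'E'
from h import *
goto(O+yh*-.112,.13,A-90); cap('wrist','w3.png');cap('side','s3.png')
E
```

```text
t: 2.42
eef_pos: [0.4329, -0.1588, 0.0313]
eef_rot: [0.564, 0.425, -0.563, 0.428]
contact_force: [-0.4, -0.4, 5.3]
width: 0.0591
t: 2.92
eef_pos: [0.4358, -0.1598, 0.1254]
eef_rot: [0.566, 0.423, -0.562, 0.431]
contact_force: [0.2, -0.7, -0.8]
width: 0.0587
pos [ 0.4358 -0.1598  0.1254] tooly ang -15.75 toolx [ 0.0116 -0.005  -0.9999] shift cm [13.93  8.6   0.46] turn z deg 2.65 tilt fix deg(approx) [0.29 0.67 0.  ] F [ 0.18 -0.67 -0.8 ] w 0.0587 t 2.92 q6 1.49
```

View pics/w3.png

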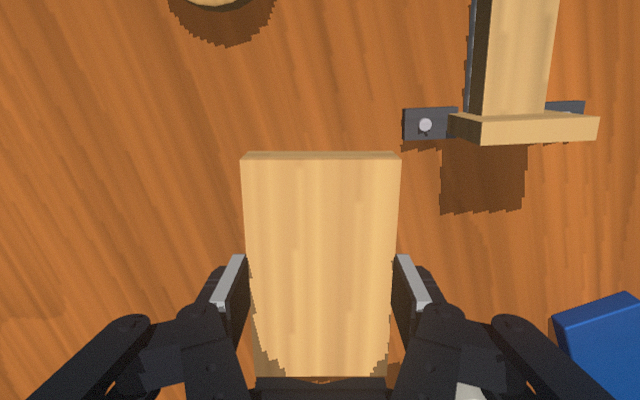

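View pics/s3.png

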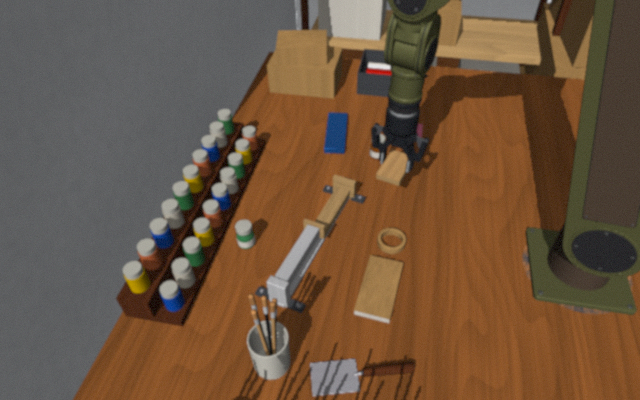

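Held. The wrist picture shows the panel square in the pads. Moving over the bed.

```bash
python3 -m inch '[[1.5,0.9,0.5,0,0,0],[4.5,2.8,0.7,0.1,0.3,1],[8,5,0.7,0.2,0.5,2],[11,7,0.7,0.3,0.7,2.65],[13.2,8.2,0.7,0.3,0.7,2.65],[13.9,8.6,0.7,0.3,0.7,2.65],[13.9,8.6,0.7,0.3,0.7,2.65],[13.9,8.6,0.7,0.3,0.7,2.65]]'; python3 - <<'E'
from h import *
goto(O+yh*-.112,.06,A-90); cap('wrist','w4.png');cap('side','s4.png');c=cap('scene','c4.png')
E
```

```text
t: 3.68
eef_pos: [0.5707, -0.073, 0.1276]
eef_rot: [-0.551, -0.443, 0.556, -0.437]
contact_force: [-0.5, 0.6, -0.8]
width: 0.0586
pos [ 0.5707 -0.073   0.1276] tooly ang -13.08 toolx [-0.01    0.0021 -0.9999] shift cm [ 0.44 -0.08 -6.76] turn z deg -0.02 tilt fix deg(approx) [-0.12 -0.57 -0.  ] F [-0.48  0.58 -0.83] w 0.0586 t 3.68 q6 1.67
```

View pics/w4.png

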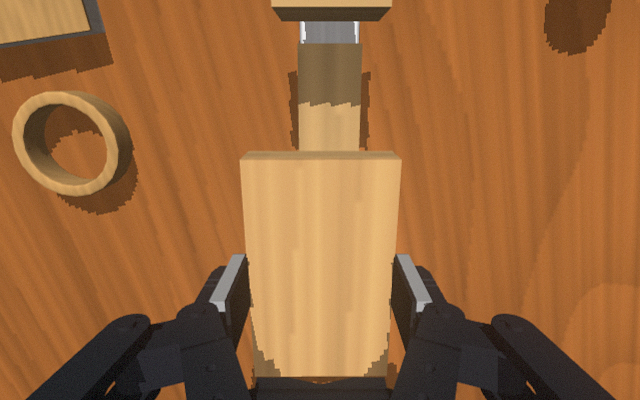

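View pics/c4.png

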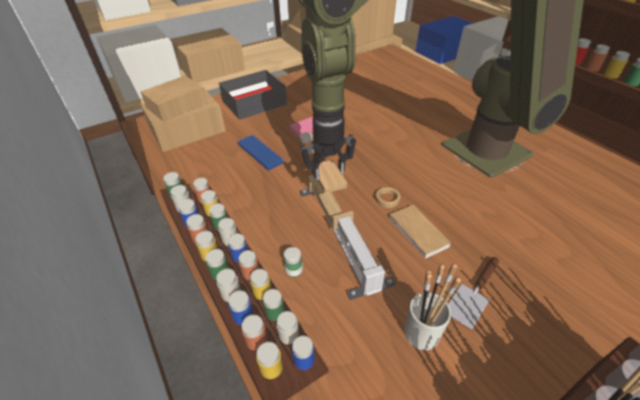

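The wrist picture shows the bed at columns 298–361 (rows 45–150), and the held panel's far top edge at row 160, columns 241–401. I'll compare their centrelines.

```bash
python3 - <<'E'
from h import *
c=load('wrist');P=pts(c);z=P[...,2];C=clampxy(P)
m=(z>.026)&(z<.034)&(abs(C[...,0])<.035)
for v in range(48,150,12):
    u=np.where(m[v])[0]; 
    if len(u)>20: 
        l,r=[ray(c,x,v,.030) for x in (u.min()-.5,u.max()+.5)]
        print('bed',v,u.min(),u.max(),clampxy(l).round(4),clampxy(r).round(4),'mid',(clampxy(l)+clampxy(r))[0]/2)
pm=(z>.10)&(z<.13)
print('panel z',np.percentile(z[pm],[5,50,95]).round(4))
zt=np.median(z[pm])
for v in range(165,240,15):
    u=np.where(pm[v])[0]
    l,r=[clampxy(ray(c,x,v,zt)) for x in (u.min()-.5,u.max()+.5)]; print('panel',v,u.min(),u.max(),l.round(4),r.round(4),'mid',(l+r)[0]/2)
u=np.where(pm[:, 320])[0].min(); print('far edge',u,clampxy(ray(c,320,158,zt)), clampxy(ray(c,320,160,zt)))
# depth map near jaw/stop
j=(z>.060)&(z<.078)&(abs(C[...,0])<.04)&(C[...,1]>-.06); print('jaw top y',np.percentile(C[...,1][j],[2,50,98]), np.percentile(C[...,0][j],[1,99]))
print('tcp clamp',clampxy(bot.get_state()['eef_pos']))
E
```

```text
bed 48 298 362 [-0.0189 -0.0161] [ 0.0171 -0.0162] mid -0.0008770779297542861
bed 60 298 361 [-0.019  -0.0224] [ 0.0168 -0.0224] mid -0.001106535598598227
bed 72 298 361 [-0.0191 -0.0287] [ 0.017  -0.0287] mid -0.0010582583539813697
bed 84 298 360 [-0.0193 -0.0352] [ 0.0167 -0.0352] mid -0.0012939373417271503
bed 96 298 360 [-0.0194 -0.0418] [ 0.0169 -0.0418] mid -0.0012465514594566102
bed 108 299 360 [-0.019  -0.0486] [ 0.0171 -0.0485] mid -0.0009066833758819125
bed 120 299 359 [-0.0191 -0.0554] [ 0.0168 -0.0554] mid -0.0011479170546047825
bed 132 299 359 [-0.0192 -0.0624] [ 0.017  -0.0624] mid -0.001097618577592623
bed 144 299 358 [-0.0193 -0.0696] [ 0.0167 -0.0695] mid -0.0013457314304419349
panel z [0.1133 0.1146 0.1175]
panel 165 240 401 [-0.0355 -0.0634] [ 0.0247 -0.0633] mid -0.0053891763499893715
panel 180 241 400 [-0.0355 -0.0692] [ 0.0247 -0.069 ] mid -0.005389182019489992
panel 195 242 399 [-0.0355 -0.0751] [ 0.0247 -0.0749] mid -0.005389187904429504
panel 210 243 398 [-0.0355 -0.0812] [ 0.0247 -0.081 ] mid -0.005389194016184991
panel 225 244 397 [-0.0355 -0.0875] [ 0.0248 -0.0872] mid -0.00538920036690399
far edge 153 [-0.00550232 -0.06072731] [-0.00550263 -0.06147755]
jaw top y [-0.0033537  -0.00273093 -0.00045842] [-0.02659637  0.02424504]
tcp clamp [-0.00460157 -0.11299972]
```

```bash
python3 -m inch '[[0.42,-0.1,0,0,-0.6,0],[0.42,-0.1,-1.5,0,-0.6,0],[0.42,-0.1,-3.5,0,-0.6,0],[0.42,-0.1,-5.2,0,-0.6,0],[0.42,-0.1,-6.1,0,-0.6,0],[0.42,-0.1,-6.2,0,-0.6,0],[0.42,-0.1,-6.2,0,-0.6,0]]'; python3 - <<'E'
from h import *
goto(O+yh*-.112-xh*.0011,.061,A-90); cap('wrist','w5.png');c=load('wrist')
P=pts(c);z=P[...,2];pm=(z>.045)&(z<.065)
pm[:, :230]=0; pm[:,420:]=0; pm[:155]=0
zt=np.median(z[pm]);print(zt)
for v in range(165,240,15):
    u=np.where(pm[v])[0]
    l,r=[clampxy(ray(c,x,v,zt)) for x in (u.min()-.5,u.max()+.5)]; print('panel',v,u.min(),u.max(),'mid',(l+r)[0]/2)
E
```

```text
t: 4.42
eef_pos: [0.5739, -0.0751, 0.0664]
eef_rot: [0.555, 0.44, -0.553, 0.439]
contact_force: [-0.0, 1.0, 1.0]
width: 0.0592
pos [ 0.5739 -0.0751  0.0664] tooly ang -13.21 toolx [ 0.001   0.0023 -1.    ] shift cm [ 0.01  0.16 -0.54] turn z deg 0.11 tilt fix deg(approx) [-0.13  0.06  0.  ] F [-0.01  1.    0.96] w 0.0592 t 4.42 q6 1.67
0.053474745695292786
panel 165 240 401 mid -0.0014044191797885023
panel 180 241 400 mid -0.0014180589185762097
panel 195 242 399 mid -0.001432059261031425
panel 210 243 398 mid -0.001446434699031286
panel 225 244 397 mid -0.0014612005115259823
```

View pics/w5.png

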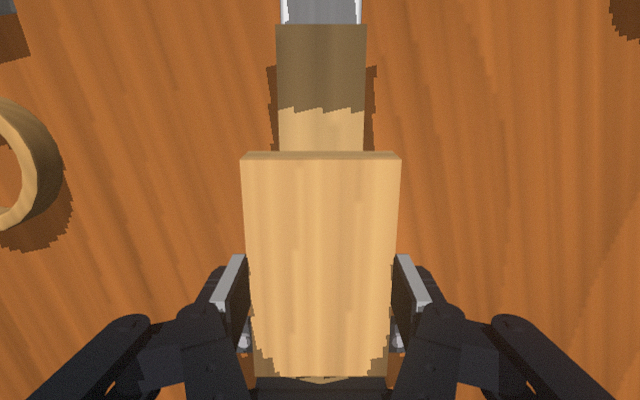

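The panel is centred and square over the bed. Its bottom is about 5 mm above it; lowering until it touches.

```bash
python3 -m inch '[[0,0,-0.2,0,0,0],[0,0,-0.4,0,0,0],[0,0,-0.45,0,0,0],[0,0,-0.45,0,0,0]]'; python3 -m inch '[[0,0,-0.08,0,0,0],[0,0,-0.08,0,0,0]]'
```

```text
t: 4.8
eef_pos: [0.575, -0.0751, 0.063]
eef_rot: [0.556, 0.439, -0.553, 0.439]
contact_force: [1.0, -0.2, -0.1]
width: 0.0592
t: 4.97
eef_pos: [0.5751, -0.075, 0.0623]
eef_rot: [0.556, 0.439, -0.553, 0.439]
contact_force: [-0.3, -0.0, -1.2]
width: 0.0592
```

```bash
python3 -m inch '[[0,0,-0.1,0,0,0],[0,0,-0.1,0,0,0]]'; python3 -m inch '[[0,0,-0.1,0,0,0],[0,0,-0.1,0,0,0]]'
```

```text
t: 5.13
eef_pos: [0.5753, -0.075, 0.0614]
eef_rot: [0.556, 0.439, -0.553, 0.44]
contact_force: [-0.4, 0.0, 0.6]
width: 0.0588
t: 5.3
eef_pos: [0.5753, -0.075, 0.0614]
eef_rot: [0.556, 0.439, -0.553, 0.44]
contact_force: [-2.0, 1.3, 7.9]
width: 0.0587
```

Touchdown (7.9 N). Releasing.

```bash
python3 -m inch '[[0,0,0.05,0,0,0],[0,0,0.05,0,0,0],[0,0,0.05,0,0,0],[0,0,0.05,0,0,0],[0,0,0.05,0,0,0]]' -1; python3 -m inch '[[0,0,1,0,0,0],[0,0,3,0,0,0],[0,0,6,0,0,0],[0,0,9,0,0,0],[0,0,10,0,0,0],[0,0,10,0,0,0]]';python3 - <<'E'
from h import *
cap('wrist','w6.png');goto(O+yh*.075,.075,A-90)
c=load('wrist');P=pts(c);z=P[...,2];pm=((z>.042)&(z<.054)&(abs(clampxy(P)[...,0])<.06)).astype(np.uint8)
pm=cv2.morphologyEx(pm,cv2.MORPH_OPEN,np.ones((5,5)))
k,l,st,ce=cv2.connectedComponentsWithStats(pm);i=1+st[1:,4].argmax();print(st[i],np.median(z[l==i]))
cn=max(cv2.findContours((l==i).astype(np.uint8),0,2)[0],key=cv2.contourArea)
q=np.array([clampxy(ray(c,*p[0],.048)) for p in cn],np.float32)*1000
print(cv2.minAreaRect(q))
for nm,lo,hi in(('tube',.06,.068),('jaw',.0685,.077)):
    m=(z>lo)&(z<hi);C=clampxy(P)[m]
    if m.sum(): print(nm,np.percentile(C,[1,99],axis=0))
E
```

```text
t: 5.72
eef_pos: [0.5752, -0.075, 0.0617]
eef_rot: [0.556, 0.439, -0.553, 0.44]
contact_force: [-0.4, -0.9, 0.5]
width: 0.0853
t: 6.22
eef_pos: [0.5777, -0.0753, 0.1656]
eef_rot: [0.557, 0.437, -0.551, 0.441]
contact_force: [0.2, 0.5, -0.0]
width: 0.0851
pos [ 0.5764 -0.0751  0.1633] tooly ang -13.19 toolx [ 0.0077  0.0014 -1.    ] shift cm [ 4.11 18.35 -8.83] turn z deg 0.09 tilt fix deg(approx) [-0.08  0.44  0.  ] F [-0.5   0.18 -0.5 ] w 0.0858 t 6.27 q6 1.67
[  269   127    92   140 12114] 0.04850960272847074
((-0.19564437866210938, -112.37028503417969), (100.514404296875, 60.12679672241211), 89.91912078857422)
tube [[-0.02609072 -0.17529651]
 [ 0.02380829  0.00804436]]
jaw [[-0.0265578  -0.00323479]
 [ 0.02437491  0.00470892]]
```

View pics/w6.png

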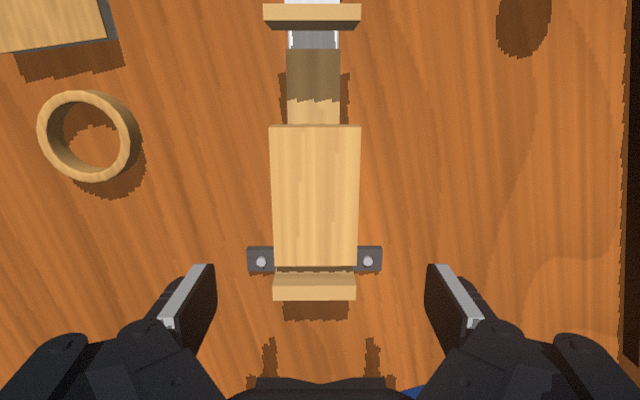

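The panel lies square at clamp x≈+1 mm, y≈-112 mm, height right (top 48.5 mm). Now checking clearance to the cup and jar near the button.

```bash
python3 - <<'E'
from h import *
for n,uv in(('scene',[(428,330),(292,262)]),('side',[(268,345),(245,236)])):
    c=load(n) ;P=pts(c)
    for u,v in uv: print(n,u,v,P[v,u].round(3),clampxy(P[v,u]).round(3))
c=load('side');P=pts(c);C=clampxy(P);m=(P[...,2]>.08)&(P[...,0]>.3)&(P[...,0]<.8)&(P[...,1]>.15)&(P[...,1]<.45)&(c['depth']>0)
if m.sum(): print('tall near', np.percentile(P[m],[1,50,99],axis=0).round(3), C[m].min(0))
E
```

```text
scene 428 330 [0.646 0.374 0.085] [-0.033  0.341]
scene 292 262 [0.771 0.083 0.057] [0.155 0.085]
side 268 345 [0.42  0.755 0.896] [-0.339  0.66 ]
side 245 236 [0.756 0.082 0.045] [0.141 0.081]
tall near [[0.583 0.315 0.081]
 [0.619 0.352 0.119]
 [0.655 0.387 0.232]] [-0.09095545  0.27189625]
```

```bash
python3 -m inch '[[0.6,2.6,0,0,0.2,0],[1.4,6,0,0,0.4,0],[2.2,9.8,0,0,0.4,0],[3,13.5,0,0,0.4,0],[3.8,16.8,0,0,0.4,0.1],[4.1,18.3,0,0,0.4,0.1],[4.1,18.3,-1,0,0.4,0.1],[4.1,18.3,-1,0,0.4,0.1]]'; python3 - <<'E'
from h import *
goto(O+yh*.075-xh*.001,.056,A-90);cap('wrist','w7.png')
c=load('wrist');P=pts(c);z=P[...,2];m=(z>.06)&(z<.0685);C=clampxy(P)
for v in range(60,400,20):
    u=np.where(m[v,250:400])[0]+250
    if len(u)>20: l,r=[clampxy(ray(c,x,v,.065)) for x in(u.min()-.5,u.max()+.5)];print(v,u.min(),u.max(),l.round(4),r.round(4),'mid',((l+r)/2)[0].round(4))
E
```

```text
t: 6.93
eef_pos: [0.6153, 0.1079, 0.1498]
eef_rot: [-0.552, -0.441, 0.555, -0.439]
contact_force: [-0.5, -1.2, -0.5]
width: 0.0849
pos [0.6153 0.1079 0.1498] tooly ang -12.99 toolx [-4.9e-03 -5.0e-04 -1.0e+00] shift cm [ 0.12  0.06 -9.38] turn z deg -0.11 tilt fix deg(approx) [ 0.03 -0.28  0.  ] F [-0.51 -1.23 -0.49] w 0.0849 t 6.93 q6 1.97
60 297 353 [-0.0159  0.1631] [0.0142 0.1631] mid -0.0008
80 297 352 [-0.016   0.1531] [0.0139 0.1531] mid -0.0011
100 298 352 [-0.0157  0.1427] [0.0142 0.1428] mid -0.0007
120 298 351 [-0.0159  0.132 ] [0.014  0.1321] mid -0.001
140 298 351 [-0.0161  0.121 ] [0.0143 0.121 ] mid -0.0009
160 299 350 [-0.0157  0.1095] [0.014  0.1096] mid -0.0008
180 299 349 [-0.0159  0.0977] [0.0138 0.0977] mid -0.0011
200 299 349 [-0.0161  0.0854] [0.0141 0.0855] mid -0.001
220 300 348 [-0.0158  0.0727] [0.0138 0.0728] mid -0.001
240 300 348 [-0.016   0.0595] [0.0142 0.0596] mid -0.0009
260 300 347 [-0.0162  0.0458] [0.0139 0.0459] mid -0.0012
280 300 347 [-0.0164  0.0315] [0.0142 0.0317] mid -0.0011
300 301 346 [-0.016   0.0167] [0.0139 0.0169] mid -0.0011
```

View pics/w7.png

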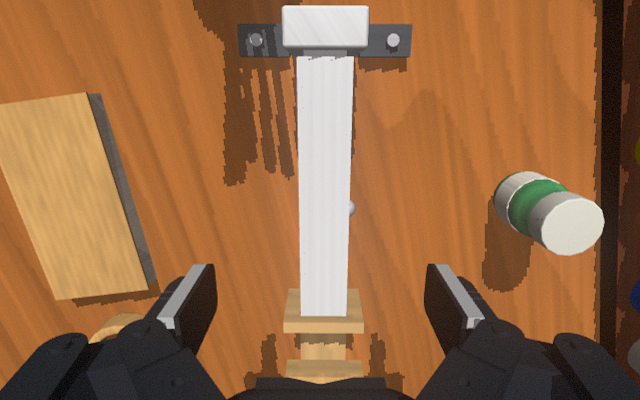

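The button's nose is visible at wrist (352,208), on the tube's right side (clamp +x). Tube mid-line is at clamp x≈-1 mm. Locating it along y:

```bash
python3 - <<'E'
from h import *
c=load('wrist')
for v in (202,208,214): print(clampxy(ray(c,353,v,.050)))
a=cv2.resize(c['pixels'][180:235,300:390],None,fx=8,fy=8,interpolation=cv2.INTER_CUBIC)[:,:,::-1];cv2.imwrite('pics/b7.png',a)
print(clampxy(bot.get_state()['eef_pos']))
E
```

```text
[0.01757767 0.07916837]
[0.01769573 0.0751089 ]
[0.01781507 0.07100518]
[-0.00190893  0.07310853]
```

View pics/b7.png

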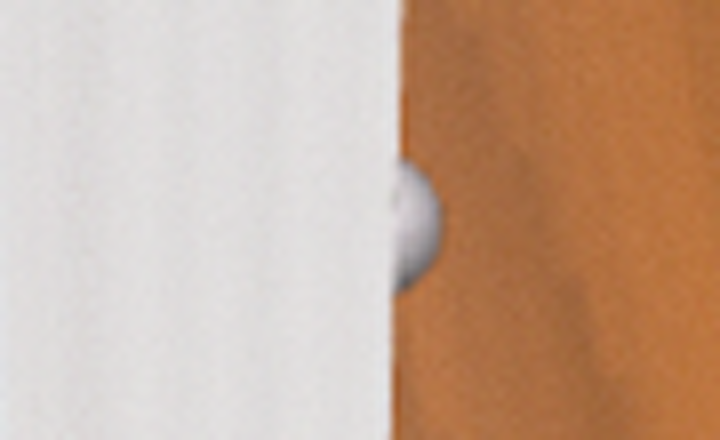

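```bash
python3 -m inch '[[0.1,0.15,-2,0,-0.3,-0.1],[0.1,0.15,-4.5,0,-0.3,-0.1],[0.1,0.15,-7,0,-0.3,-0.1],[0.1,0.15,-8.7,0,-0.3,-0.1],[0.1,0.15,-9.3,0,-0.3,-0.1],[0.1,0.15,-9.3,0,-0.3,-0.1]]'; python3 - <<'E'
from h import *
goto(O+yh*.075-xh*.001,.056,A-90);print(clampxy(bot.get_state()['eef_pos']))
E
```

```text
t: 7.48
eef_pos: [0.614, 0.1064, 0.0555]
eef_rot: [-0.553, -0.439, 0.556, -0.438]
contact_force: [0.3, 0.2, -0.2]
width: 0.0852
pos [0.614  0.1064 0.0555] tooly ang -13.31 toolx [-0.0046 -0.0017 -1.    ] shift cm [0.25 0.21 0.05] turn z deg 0.21 tilt fix deg(approx) [ 0.09 -0.26  0.  ] F [ 0.26  0.2  -0.16] w 0.0852 t 7.48 q6 1.98
[-0.00293445  0.07235911]
```

```bash
python3 -m inch '[[0.25,0.21,0,0,-0.3,0.2],[0.25,0.21,0,0,-0.3,0.2],[0.25,0.21,0,0,-0.3,0.2]]'; python3 - <<'E'
from h import *
goto(O+yh*.075-xh*.001,.056,A-90);print(clampxy(bot.get_state()['eef_pos']))
cap('wrist','w8.png')
E
```

```text
t: 7.73
eef_pos: [0.6176, 0.1084, 0.0569]
eef_rot: [0.554, 0.438, -0.553, 0.441]
contact_force: [0.9, -0.5, -0.2]
width: 0.0853
pos [0.6176 0.1084 0.0569] tooly ang -13.13 toolx [ 0.0031 -0.0014 -1.    ] shift cm [-0.11  0.02 -0.09] turn z deg 0.03 tilt fix deg(approx) [0.08 0.18 0.  ] F [ 0.88 -0.46 -0.21] w 0.0853 t 7.73 q6 1.97
[9.16972771e-05 7.50562286e-02]
```

View pics/w8.png

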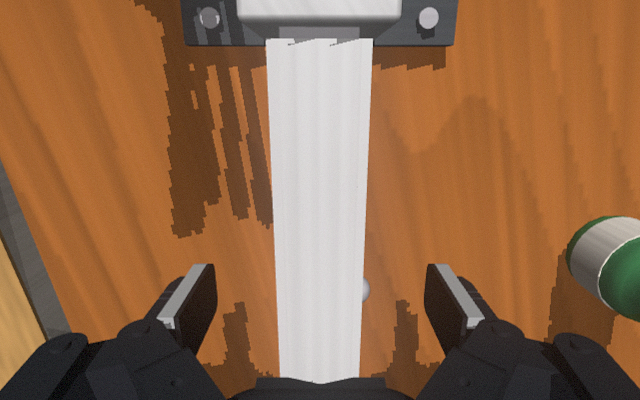

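The button is level with the pads at (365,290). Closing over it.

```bash
python3 -m inch '[[-0.1,0,-0.05,0,0,0],[-0.1,0,-0.05,0,0,0],[-0.1,0,-0.05,0,0,0],[-0.1,0,-0.05,0,0,0],[-0.1,0,-0.05,0,0,0],[-0.1,0,-0.05,0,0,0],[-0.1,0,-0.05,0,0,0],[-0.1,0,-0.05,0,0,0]]' 1 25;python3 -m inch '[[0,0,0,0,0,0],[0,0,0,0,0,0]]'; python3 - <<'E'
from h import *
goto(O+yh*.075-xh*.001,.056,A-90);print(clampxy(bot.get_state()['eef_pos']), yh@bot.get_state()['contact_force'][:2])
E
```

```text
t: 8.45
eef_pos: [0.6171, 0.1085, 0.0568]
eef_rot: [0.555, 0.438, -0.553, 0.441]
contact_force: [1.9, -0.9, 2.4]
width: 0.0296
t: 8.62
eef_pos: [0.6171, 0.1085, 0.0567]
eef_rot: [0.555, 0.438, -0.553, 0.441]
contact_force: [2.5, -1.5, 2.3]
width: 0.0297
pos [0.6171 0.1085 0.0567] tooly ang -13.12 toolx [ 0.0042 -0.0013 -1.    ] shift cm [-0.06  0.   -0.07] turn z deg 0.02 tilt fix deg(approx) [0.07 0.24 0.  ] F [ 2.46 -1.46  2.32] w 0.0297 t 8.62 q6 1.97
[-0.00042237  0.07510324] -0.8689517466772555
```

Width 29.7 mm, so the button is pressed flush and the tube held. Starting to slide towards -y (unit step -0.227,-0.974), slowly.

```bash
python3 -m inch '[[-0.02,-0.1,0,0,0,0],[-0.045,-0.195,0,0,0,0],[-0.07,-0.29,0,0,0,0],[-0.09,-0.39,0,0,0,0],[-0.11,-0.49,0,0,0,0],[-0.11,-0.49,0,0,0,0]]'; python3 - <<'E'
from h import *
s=bot.get_state();print(clampxy(s['eef_pos']), 'Fy',yh@s['contact_force'][:2],'Fx',xh@s['contact_force'][:2])
E
```

```text
t: 9.12
eef_pos: [0.616, 0.1037, 0.0568]
eef_rot: [0.555, 0.438, -0.553, 0.441]
contact_force: [0.2, 4.4, 0.5]
width: 0.0298
[-0.00038291  0.07017492] Fy 4.290869153062828 Fx -0.7699742567135808
```

```bash
python3 -m inch '[[-0.02,-0.1,0,0,0,0],[-0.045,-0.195,0,0,0,0],[-0.07,-0.29,0,0,0,0],[-0.09,-0.39,0,0,0,0],[-0.11,-0.49,0,0,0,0],[-0.11,-0.49,0,0,0,0]]'; python3 - <<'E'
from h import *
s=bot.get_state();print(clampxy(s['eef_pos']), 'Fy',yh@s['contact_force'][:2],'Fx',xh@s['contact_force'][:2]);cap('wrist','w9.png')
E
```

```text
t: 9.62
eef_pos: [0.6148, 0.0985, 0.0568]
eef_rot: [0.555, 0.438, -0.553, 0.441]
contact_force: [0.8, 2.6, 1.5]
width: 0.0295
[-0.000396    0.06475908] Fy 2.71812110873167 Fx 0.18082548335294235
```

View pics/w9.png

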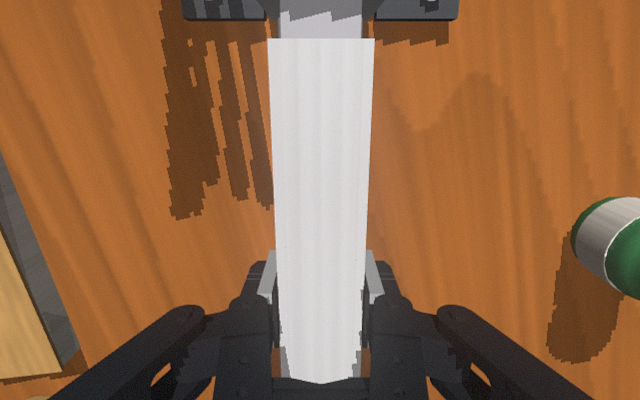

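Picture: the tube end (row 38) has moved off the post, the inner tube is bared, and the button has gone under. The tube travels with the grip at about 3 N. Sliding on to about 40 mm.

```bash
python3 -m inch '[[-0.05,-0.2,0,0,0,0],[-0.1,-0.44,0,0,0,0],[-0.16,-0.68,0,0,0,0],[-0.22,-0.93,0,0,0,0],[-0.27,-1.17,0,0,0,0],[-0.32,-1.36,0,0,0,0],[-0.34,-1.46,0,0,0,0],[-0.34,-1.46,0,0,0,0]]'; python3 -m inch '[[-0.05,-0.2,0,0,0,0],[-0.1,-0.44,0,0,0,0],[-0.16,-0.68,0,0,0,0],[-0.21,-0.9,0,0,0,0],[-0.26,-1.1,0,0,0,0],[-0.29,-1.25,0,0,0,0],[-0.31,-1.32,0,0,0,0],[-0.31,-1.32,0,0,0,0]]';python3 - <<'E'
from h import *
s=bot.get_state();print(clampxy(s['eef_pos']), 'Fy',yh@s['contact_force'][:2],'Fx',xh@s['contact_force'][:2]);c=cap('wrist','w10.png')
P=pts(c);m=(P[...,2]>.06)&(P[...,2]<.0685)&(abs(clampxy(P)[...,0])<.012); print('tube end y',np.percentile(clampxy(P)[m][:,1],[99.5]))
E
```

```text
t: 10.33
eef_pos: [0.6112, 0.0832, 0.0567]
eef_rot: [0.555, 0.438, -0.553, 0.441]
contact_force: [1.9, 2.3, 1.1]
width: 0.0295
t: 11.0
eef_pos: [0.608, 0.0696, 0.0567]
eef_rot: [0.554, 0.438, -0.554, 0.441]
contact_force: [2.3, 2.7, 2.0]
width: 0.0295
[-0.00043299  0.03512173] Fy 3.137901778559425 Fx 1.6497439451047968
tube end y [0.13481233]
```

View pics/w10.png

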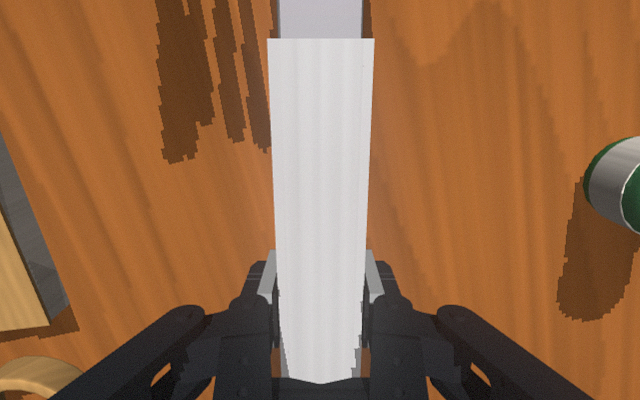

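```bash
python3 - <<'E'
from h import *
c=load('wrist');print(clampxy(ray(c,320,38,.065)));P=pts(c);print([ (v,P[v,320].round(4).tolist(),clampxy(P[v,320]).round(4)[1]) for v in (20,34,37,39,42,60)])
c=dict(c); 
E
```

```text
[-0.00115254  0.12507086]
[(20, [0.6289, 0.1624, 0.061], np.float64(0.1302)), (34, [0.6281, 0.1588, 0.0612], np.float64(0.1265)), (37, [0.6279, 0.158, 0.0618], np.float64(0.1257)), (39, [0.6277, 0.1571, 0.0651], np.float64(0.1248)), (42, [0.6275, 0.1563, 0.0662], np.float64(0.1239)), (60, [0.6264, 0.1517, 0.0658], np.float64(0.1193))]
```

No slip: the tube end is at clamp y=125 mm, so travel ≈40 mm. Now small steps, checking force and tube side each time for the button popping out.

```bash
cat > chk.py <<'E'
from h import *
s=bot.get_state();y=clampxy(s['eef_pos'])[1]
c=cap('wrist');im=c['pixels'].astype(int)
sat=im.max(-1)-im.min(-1)
pr=[]
for v in range(60,240):
    g=sat[v,330:420]<40; e=np.argmin(g)+330; pr.append(e)
v=np.arange(60,240);pr=np.array(pr);f=np.poly1d(np.polyfit(v,np.minimum(pr,np.median(pr)+8),1));r=pr-f(v)
i=r.argmax();print('travel~',round((.0751-y)*1000,1),'Fy',round(float(yh@s['contact_force'][:2]),1),'max protr px',r.max().round(1),'row',v[i],'w',round(float(s['width']),4),'t',round(float(s['t']),1))
E
python3 -m inch '[[-0.02,-0.1,0,0,0,0],[-0.045,-0.195,0,0,0,0],[-0.07,-0.29,0,0,0,0],[-0.07,-0.29,0,0,0,0]]' >/dev/null; python3 chk.py; python3 -m inch '[[-0.01,-0.05,0,0,0,0],[-0.02,-0.1,0,0,0,0],[-0.02,-0.1,0,0,0,0]]'>/dev/null; python3 chk.py
```

```text
travel~ 43.2 Fy 2.9 max protr px 0.5 row 231 w 0.0292 t 11.4
travel~ 44.3 Fy 3.9 max protr px 0.5 row 231 w 0.0294 t 11.7
```

```bash
python3 -m inch '[[-0.01,-0.05,0,0,0,0],[-0.02,-0.1,0,0,0,0],[-0.02,-0.1,0,0,0,0]]'>/dev/null; python3 chk.py
```

```text
travel~ 45.4 Fy 4.6 max protr px 0.5 row 184 w 0.0296 t 12.0
```

```bash
python3 -m inch '[[-0.01,-0.05,0,0,0,0],[-0.02,-0.1,0,0,0,0],[-0.02,-0.1,0,0,0,0]]'>/dev/null; python3 chk.py
```

```text
travel~ 46.6 Fy 3.5 max protr px 0.5 row 231 w 0.0297 t 12.3
```

```bash
python3 -m inch '[[-0.01,-0.05,0,0,0,0],[-0.02,-0.1,0,0,0,0],[-0.02,-0.1,0,0,0,0]]'>/dev/null; python3 chk.py
```

```text
travel~ 47.7 Fy 3.6 max protr px 0.5 row 231 w 0.0292 t 12.6
```

I'll chain steps with a guard that stops the chain if the force rises or the button appears.

```bash
echo "
import sys; sys.exit(1 if (r.max()>1.6 or abs(yh@s['contact_force'][:2])>6) else 0)" >> chk.py
python3 -m inch '[[-0.01,-0.05,0,0,0,0],[-0.02,-0.1,0,0,0,0],[-0.02,-0.1,0,0,0,0]]'>/dev/null; python3 chk.py && python3 -m inch '[[-0.01,-0.05,0,0,0,0],[-0.02,-0.1,0,0,0,0],[-0.02,-0.1,0,0,0,0]]'>/dev/null && python3 chk.py && python3 -m inch '[[-0.01,-0.05,0,0,0,0],[-0.025,-0.1,0,0,0,0],[-0.025,-0.1,0,0,0,0]]'>/dev/null && python3 chk.py && python3 -m inch '[[-0.01,-0.05,0,0,0,0],[-0.025,-0.1,0,0,0,0],[-0.025,-0.1,0,0,0,0]]'>/dev/null && python3 chk.py
```

```text
travel~ 48.9 Fy 2.9 max protr px 0.5 row 231 w 0.0298 t 12.9
travel~ 50.0 Fy 2.8 max protr px 0.5 row 207 w 0.0295 t 13.2
travel~ 51.2 Fy 2.6 max protr px 0.5 row 207 w 0.0294 t 13.5
travel~ 52.3 Fy 3.7 max protr px 0.5 row 183 w 0.0297 t 13.8
```

```bash
python3 -m inch '[[-0.01,-0.05,0,0,0,0],[-0.025,-0.1,0,0,0,0],[-0.025,-0.1,0,0,0,0]]'>/dev/null; python3 chk.py && python3 -m inch '[[-0.01,-0.05,0,0,0,0],[-0.025,-0.1,0,0,0,0],[-0.025,-0.1,0,0,0,0]]'>/dev/null && python3 chk.py && python3 -m inch '[[-0.01,-0.05,0,0,0,0],[-0.025,-0.1,0,0,0,0],[-0.025,-0.1,0,0,0,0]]'>/dev/null && python3 chk.py && python3 -m inch '[[-0.01,-0.05,0,0,0,0],[-0.025,-0.1,0,0,0,0],[-0.025,-0.1,0,0,0,0]]'>/dev/null && python3 chk.py; python3 - <<'E'
from h import *
cv2.imwrite('pics/w11.png',load('wrist')['pixels'][:,:,::-1])
E
```

```text
travel~ 53.5 Fy 4.5 max protr px 0.5 row 230 w 0.0296 t 14.1
travel~ 54.7 Fy 3.3 max protr px 0.5 row 230 w 0.0295 t 14.4
travel~ 56.1 Fy 2.5 max protr px 0.6 row 230 w 0.0295 t 14.7
travel~ 57.7 Fy -0.7 max protr px 0.5 row 231 w 0.0297 t 15.0
```

View pics/w11.png

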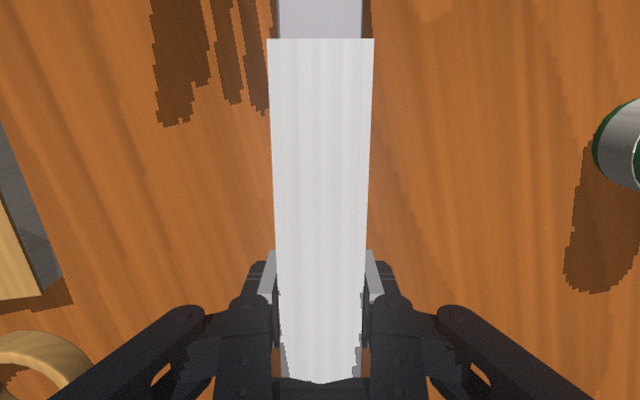

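Force dropped to -0.7 N and the tube ran ahead a little, which fits the round nose starting to ride into the hole's edge. I'll work out where it should show, then continue in half-millimetre steps.

```bash
python3 - <<'E'
from h import *
c=load('wrist');K=c['camera_matrix'];Ti=np.linalg.inv(c['T'])
for xx in (.014,.019):
    w=O+xh*xx+yh*.075; p=K@(Ti@np.array([*w,.05,1]))[:3]; print(p[:2]/p[2])
a=cv2.resize(c['pixels'][80:260,335:405],None,fx=5,fy=3.3,interpolation=cv2.INTER_CUBIC)[:,:,::-1];cv2.imwrite('pics/e11.png',a)
E
python3 -m inch '[[-0.01,-0.05,0,0,0,0],[-0.01,-0.05,0,0,0,0]]'>/dev/null; python3 chk.py
```

```text
[363.662706  144.0744602]
[378.08688391 144.02082898]
travel~ 59.3 Fy -1.3 max protr px 0.5 row 158 w 0.0299 t 15.2
```

```bash
python3 -m inch '[[0,0,0,0,0,0],[0,0,0,0,0,0]]'; python3 chk.py; python3 - <<'E'
from h import *
c=load('wrist')
a=cv2.resize(c['pixels'][80:260,335:405],None,fx=5,fy=3.3,interpolation=cv2.INTER_CUBIC)[:,:,::-1];cv2.imwrite('pics/e11.png',a)
c=cap('scene')
a=cv2.resize(c['pixels'][160:300,290:390],None,fx=5,fy=4.2,interpolation=cv2.INTER_CUBIC)[:,:,::-1];cv2.imwrite('pics/sc11.png',a)
E
```

```text
t: 15.42
eef_pos: [0.6035, 0.0501, 0.0567]
eef_rot: [-0.553, -0.435, 0.556, -0.442]
contact_force: [1.5, -0.9, 2.0]
width: 0.0299
travel~ 60.0 Fy -0.6 max protr px 5.2 row 140 w 0.0299 t 15.4
```

View pics/e11.png

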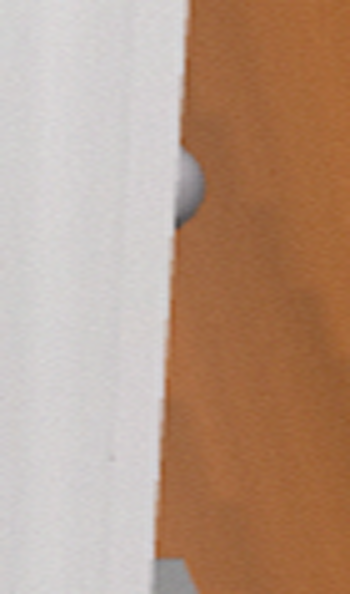

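View pics/sc11.png

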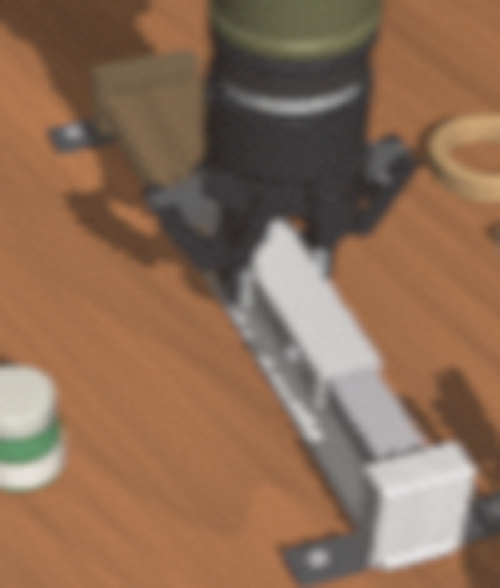

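The button has popped out at wrist (374,140), and force is near zero. Letting go and lifting.

```bash
python3 -m inch '[[0,0,0,0,0,0],[0,0,0,0,0,0],[0,0,0,0,0,0],[0,0,0,0,0,0],[0,0,0,0,0,0]]' -1; python3 -m inch '[[0,0,1,0,0,0],[0,0,3,0,0,0],[0,0,6,0,0,0],[0,0,9,0,0,0],[0,0,12,0,0,0],[0,0,13,0,0,0],[0,0,13,0,0,0]]'; python3 - <<'E'
from h import *
c=cap('wrist','w12.png');cap('side','s12.png');cap('scene','c12.png')
P=pts(c);z=P[...,2];C=clampxy(P)
pm=((z>.042)&(z<.054)&(abs(C[...,0])<.06)).astype(np.uint8);pm=cv2.morphologyEx(pm,cv2.MORPH_OPEN,np.ones((5,5)))
k,l,st,ce=cv2.connectedComponentsWithStats(pm)
if k>1:
    i=1+st[1:,4].argmax();q=np.array([clampxy(ray(c,*p[0],.048)) for p in max(cv2.findContours((l==i).astype(np.uint8),0,2)[0],key=cv2.contourArea)],np.float32)*1000;print('panel',cv2.minAreaRect(q))
m=(z>.0685)&(z<.077)&(abs(C[...,0])<.04)&(C[...,1]<.05);print('jaw',np.percentile(C[m],[1,99],axis=0))
m=(z>.061)&(z<.0685)&(abs(C[...,0])<.012)&(C[...,1]>-.03);print('tube',np.percentile(C[m],[1,99],axis=0))
E
```

```text
t: 15.93
eef_pos: [0.6032, 0.0501, 0.0565]
eef_rot: [-0.553, -0.435, 0.556, -0.442]
contact_force: [-0.9, 0.2, -0.3]
width: 0.0847
t: 16.52
eef_pos: [0.6056, 0.0503, 0.1907]
eef_rot: [0.555, 0.434, -0.554, 0.444]
contact_force: [1.2, 0.6, 0.2]
width: 0.0855
panel ((-0.26448631286621094, -121.54075622558594), (83.65708923339844, 60.086265563964844), 89.88352966308594)
jaw [[-0.0269364  -0.06348547]
 [ 0.02426214 -0.05464437]]
tube [[-0.01173526 -0.02763385]
 [ 0.01167836  0.13929396]]
```

View pics/w12.png

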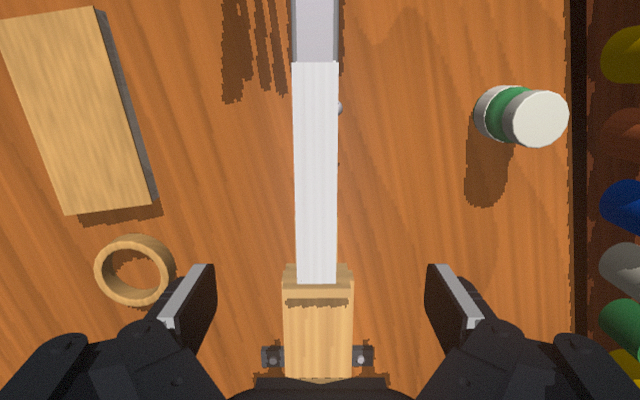

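View pics/s12.png

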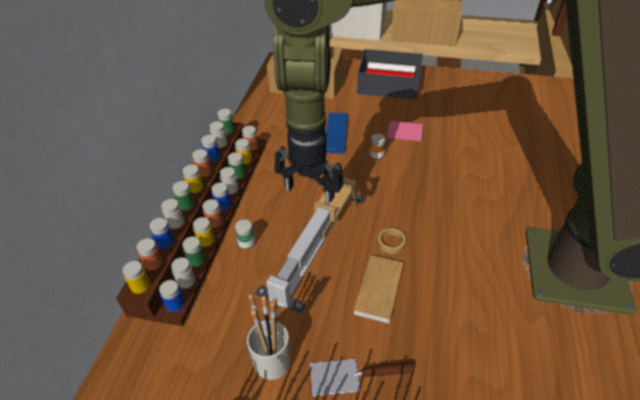

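Tube locked with travel ≈60 mm and the button out at (341,108). I'll check how far it protrudes and step back to see the whole panel.

```bash
python3 - <<'E'
from h import *
c=load('wrist')
for u in(341,342,343): print(clampxy(ray(c,u,108,.05)).round(4))
a=cv2.resize(c['pixels'][80:190,300:380],None,fx=8,fy=5.4,interpolation=cv2.INTER_CUBIC)[:,:,::-1];cv2.imwrite('pics/b12.png',a)
E
python3 -m inch '[[-0.5,-2,0,0,0,0],[-1.2,-5,0,0,0,0],[-1.9,-8,0,0,0,0],[-2.4,-10,0,0,0,0],[-2.4,-10,0,0,0,0],[-2.4,-10,0,0,0,0]]'; python3 - <<'E'
from h import *
c=cap('wrist','w13.png')
P=pts(c);z=P[...,2];C=clampxy(P)
pm=((z>.042)&(z<.054)&(abs(C[...,0])<.06)).astype(np.uint8);pm=cv2.morphologyEx(pm,cv2.MORPH_OPEN,np.ones((5,5)))
k,l,st,ce=cv2.connectedComponentsWithStats(pm)
i=1+st[1:,4].argmax();q=np.array([clampxy(ray(c,*p[0],.048)) for p in max(cv2.findContours((l==i).astype(np.uint8),0,2)[0],key=cv2.contourArea)],np.float32)*1000;print('panel',cv2.minAreaRect(q),np.median(z[l==i]))
for v in (0,10,20,30):print(v,clampxy(ray(c,350,v,.05)).round(4))
E
```

```text
[0.0171 0.0754]
[0.0178 0.0754]
[0.0185 0.0754]
t: 17.17
eef_pos: [0.5767, -0.0507, 0.1831]
eef_rot: [-0.551, -0.436, 0.559, -0.44]
contact_force: [0.1, 0.3, -1.1]
width: 0.0855
panel ((-0.22277450561523438, -116.33324432373047), (94.28080749511719, 60.12165832519531), 89.86673736572266) 0.048506323391933615
0 [0.0144 0.0357]
10 [0.0145 0.0302]
20 [0.0146 0.0245]
30 [0.0147 0.0188]
```

View pics/w13.png

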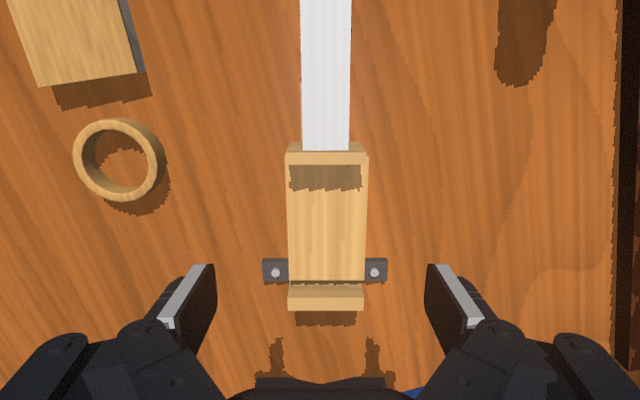

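View pics/b12.png

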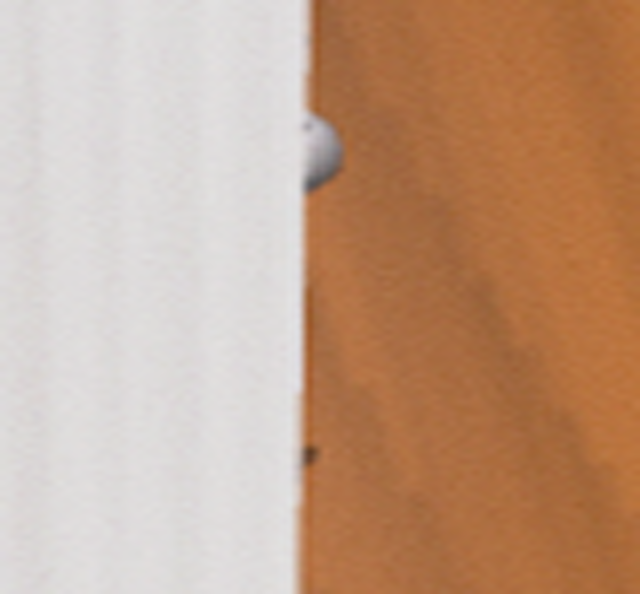

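The panel is square, flat and shut in. The tip is now at x≈18.4 mm against 18.9 mm at first, so I'll check from the same viewpoint as before (the w7 pose) to be sure it's fully out.

```bash
python3 -m inch '[[0.8,3.2,0,0,0,0],[1.6,6.5,0,0,0,0],[2.4,9.8,-1,0,0,0],[3.2,13,-2,0,0,0],[3.7,15,-3,0,0,0],[3.86,15.86,-3.3,0,0,0],[3.86,15.86,-3.3,0,0,0],[3.86,15.86,-3.3,0,0,0]]'; python3 - <<'E'
from h import *
c=cap('wrist','w14.png');goto([.6153,.1079],.1498,A-90)
K=c['camera_matrix'];Ti=np.linalg.inv(c['T']);w=O+xh*.019+yh*.075;p=K@(Ti@np.array([*w,.05,1]))[:3];u,v=(p[:2]/p[2]).round().astype(int);print(u,v)
r0=v-27;c0=u-53
a=cv2.resize(c['pixels'][r0:r0+55,c0:c0+90],None,fx=8,fy=8,interpolation=cv2.INTER_CUBIC)[:,:,::-1];cv2.imwrite('pics/b14.png',a);print(c0,r0)
im=c['pixels'].astype(int);sat=im.max(-1)-im.min(-1)
for vv in (v-2,v-1,v,v+1,v+2):
    e=330+np.argmin(sat[vv,330:400]<55); print(vv,e,clampxy(ray(c,e-.5,vv,.05)).round(4))
vv=v+15;e=330+np.argmin(sat[vv,330:400]<55);print('edge',e,clampxy(ray(c,e-.5,vv,.065)).round(4))
E
```

```text
t: 17.88
eef_pos: [0.6152, 0.1092, 0.1498]
eef_rot: [-0.55, -0.437, 0.558, -0.441]
contact_force: [0.7, -0.8, 0.4]
width: 0.0857
pos [0.6155 0.1084 0.1504] tooly ang -13.32 toolx [-0.0046 -0.0109 -0.9999] shift cm [-0.02 -0.05 -0.06] turn z deg 0.22 tilt fix deg(approx) [ 0.63 -0.26  0.  ] F [ 0.28 -0.61  0.08] w 0.0855 t 17.93 q6 1.98
355 208
302 181
206 354 [0.0178 0.0765]
207 354 [0.0178 0.0759]
208 354 [0.0178 0.0752]
209 354 [0.0178 0.0745]
210 354 [0.0179 0.0738]
edge 349 [0.0136 0.071 ]
```

View pics/b14.png

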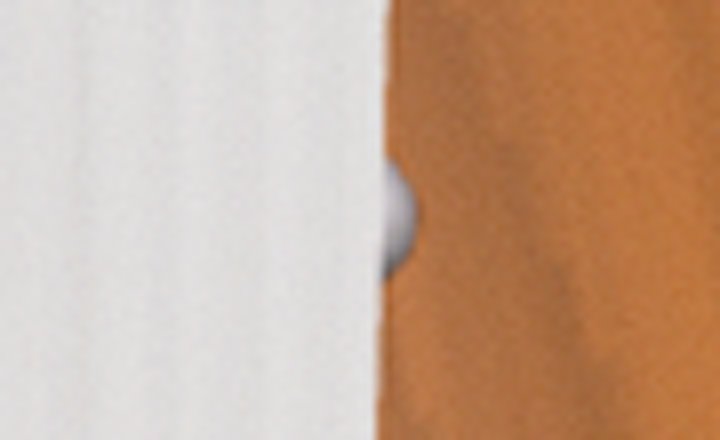

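The button shows a bit less than at the start (4.1 px against 5.7). I'll quantify it the same way in both pictures.

```bash
python3 - <<'E'
from h import *
def meas(im,v0):
    s=im.astype(float); sat=s.max(-1)-s.min(-1)
    out=[]
    for v in range(v0-20,v0+30):
        row=sat[v,335:375]; # subpixel crossing of 55
        i=np.argmax(row>45); out.append(335+i-1+(45-row[i-1])/(row[i]-row[i-1]))
    out=np.array(out);vv=np.arange(v0-20,v0+30);far=abs(vv-v0)>13
    f=np.polyfit(vv[far],out[far],1);r=out-np.polyval(f,vv);k=(r>.8);return out.round(1)[12:30],r.max(),k.sum(),vv[k].mean(), np.polyval(f,v0)
a=cv2.imread('pics/w7.png')[:,:,::-1];b=cv2.imread('pics/w14.png')[:,:,::-1]
for im in (a,b):
    print(meas(im,208))
c=load('wrist');e=meas(b,208)
print('now tip x',clampxy(ray(c,e[4]+e[1],207.5,.05)),'edge x',clampxy(ray(c,e[4],207.5,.065)), 'dx/px',clampxy(ray(c,351,207.5,.05))[0]-clampxy(ray(c,350,207.5,.05))[0])
E
```

```text
(array([350.9, 352. , 353.1, 353.4, 354. , 354.4, 354.6, 354.6, 354.6,
       354.5, 354.4, 354.2, 353.6, 353. , 352. , 351. , 349.4, 348.5]), np.float64(5.667687180472058), np.int64(16), np.float64(207.5), np.float64(348.8989794861946))
(array([349.5, 350.7, 351.3, 352.1, 352.7, 353.2, 353.4, 353.5, 353.4,
       353.3, 353.3, 353. , 352.5, 351.9, 351. , 350. , 349.3, 349. ]), np.float64(4.3770991223854026), np.int64(15), np.float64(208.0), np.float64(349.06407734820283))
now tip x [0.0177772  0.07551356] edge x [0.01375504 0.08102024] dx/px 0.0006408287325748319
```

Compared in the clamp frame, the tip stands 4.0 mm clear of the tube's top edge now, against 4.8 mm at first. So it's still pushed in by about 0.8 mm, too close to the 1 mm limit. The nose still rests on the hole's leading edge: it was driving the tube forward (Fy -0.6), so the tube needs about 1 mm more. I'll re-grip where I held it before and nudge on.

```bash
python3 -m inch '[[-0.6,-3,0,0.6,-0.3,0.2],[-1.23,-5.83,-1,0.6,-0.3,0.2],[-1.23,-5.83,-3,0.6,-0.3,0.2],[-1.23,-5.83,-5.5,0.6,-0.3,0.2],[-1.23,-5.83,-7.7,0.6,-0.3,0.2],[-1.23,-5.83,-9.1,0.6,-0.3,0.2],[-1.23,-5.83,-9.4,0.6,-0.3,0.2],[-1.23,-5.83,-9.4,0.6,-0.3,0.2]]'; python3 - <<'E'
from h import *
goto([.6030,.0501],.0565,A-90);print(clampxy(bot.get_state()['eef_pos']))
cap('wrist','w15.png')
E
```

```text
t: 18.6
eef_pos: [0.6023, 0.0487, 0.0561]
eef_rot: [-0.554, -0.439, 0.555, -0.439]
contact_force: [-0.1, -1.0, 0.0]
width: 0.0853
pos [0.6023 0.0487 0.0561] tooly ang -13.23 toolx [-1.1e-03 -8.0e-04 -1.0e+00] shift cm [0.07 0.14 0.04] turn z deg 0.13 tilt fix deg(approx) [ 0.05 -0.06  0.  ] F [-0.15 -0.98  0.05] w 0.0853 t 18.6 q6 1.88
[-0.00128484  0.0134527 ]
```

View pics/w15.png

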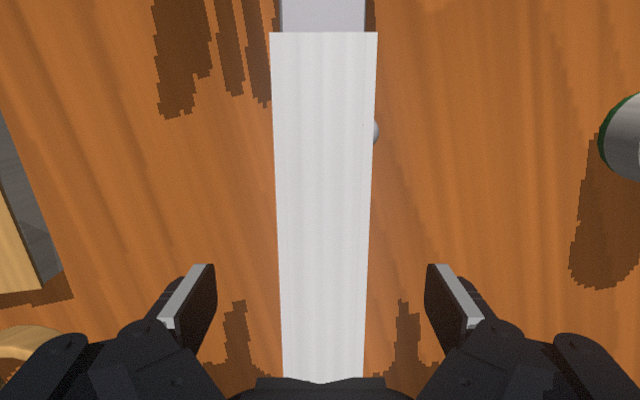

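The gripper straddles the tube and the button shows at (375,130). Closing, then checking force before nudging.

```bash
cat > meas.py <<'E'
from h import *
s=bot.get_state();c=cap('wrist');K=c['camera_matrix'];Ti=np.linalg.inv(c['T'])
p=K@(Ti@np.array([*(O+xh*.0187+yh*.0752),.05,1]))[:3];u0,v0=(p[:2]/p[2]);v0=int(round(v0));lo=int(u0)-25
im=c['pixels'].astype(float);sat=im.max(-1)-im.min(-1);vv=np.arange(v0-24,v0+30);out=[]
for v in vv:
    row=sat[v,lo:lo+45];i=np.argmax(row>45);out.append(lo+i-1+(45-row[i-1])/(row[i]-row[i-1]))
out=np.array(out);far=abs(vv-v0)>15;f=np.polyfit(vv[far],out[far],1);r=out-np.polyval(f,vv)
n=abs(vv-v0)<12;i=np.argmax(np.where(n,r,-9));v=vv[i]
tip=clampxy(ray(c,out[i],v,.05))[0];ed=clampxy(ray(c,np.polyval(f,v),v,.065))[0]
print('tip-edge mm',round((tip-ed)*1000,2),'row',v,'y',clampxy(ray(c,out[i],v,.05))[1].round(4),'tcp y',clampxy(s['eef_pos'])[1].round(4),'Fy',round(float(yh@s['contact_force'][:2]),1),'Fx',round(float(xh@s['contact_force'][:2]),1),'t',round(float(s['t']),1))
E
python3 meas.py
python3 -m inch '[[0,0,0,0,0,0],[0,0,0,0,0,0],[0,0,0,0,0,0],[0,0,0,0,0,0],[0,0,0,0,0,0],[0,0,0,0,0,0],[0,0,0,0,0,0],[0,0,0,0,0,0]]' 1 20; python3 meas.py
```

```text
tip-edge mm 4.13 row 134 y 0.0751 tcp y 0.014 Fy -1.3 Fx 0.7 t 18.6
t: 19.37
eef_pos: [0.6034, 0.0496, 0.0584]
eef_rot: [0.555, 0.439, -0.554, 0.44]
contact_force: [-2.9, -0.0, 5.1]
width: 0.0296
tip-edge mm 5.05 row 135 y 0.0751 tcp y 0.0146 Fy -0.7 Fx -2.8 t 19.4
```

```bash
python3 -m inch '[[-0.01,-0.03,0,0,0,0],[-0.01,-0.04,0,0,0,0]]' >/dev/null; python3 meas.py
```

```text
tip-edge mm 4.99 row 135 y 0.0751 tcp y 0.0146 Fy 1.6 Fx -0.6 t 19.6
```

```bash
python3 -m inch '[[-0.01,-0.03,0,0,0,0],[-0.01,-0.05,0,0,0,0]]' >/dev/null; python3 meas.py
```

```text
tip-edge mm 5.01 row 135 y 0.075 tcp y 0.0145 Fy 1.5 Fx -1.3 t 19.8
```

The tip now stands 5.0 mm clear (reference when fully out: 4.8), and two small nudges met only light resistance (1.6 N). Releasing, lifting and re-measuring.

```bash
python3 -m inch '[[0,0,0,0,0,0],[0,0,0,0,0,0],[0,0,0,0,0,0],[0,0,0,0,0,0],[0,0,0,0,0,0]]' -1; python3 meas.py; python3 -m inch '[[0,0,1,0,0,0],[0,0,3,0,0,0],[0.3,1,6,0,0,0],[0.7,3,8.5,0,0,0],[1.2,5.5,9.3,0,0,0],[1.3,5.9,9.3,0,0,0],[1.3,5.9,9.3,0,0,0],[1.3,5.9,9.3,0,0,0]]'; python3 meas.py; python3 -m inch '[[0,0,0,0,0,0],[0,0,0,0,0,0]]'; python3 meas.py;python3 - <<'E'
from h import *
c=load('wrist');cv2.imwrite('pics/w16.png',c['pixels'][:,:,::-1])
P=pts(c);z=P[...,2];C=clampxy(P)
m=(z>.0685)&(z<.077)&(abs(C[...,0])<.04)&(C[...,1]<.05);print('jaw',np.percentile(C[m],[1,99],axis=0) if m.sum() else None)
goto([.6153,.1079],.1498,A-90)
E
```

```text
t: 20.27
eef_pos: [0.6033, 0.0493, 0.0584]
eef_rot: [0.555, 0.439, -0.553, 0.44]
contact_force: [0.1, -0.0, 0.3]
width: 0.0852
tip-edge mm 5.03 row 134 y 0.0751 tcp y 0.0143 Fy 0.0 Fx 0.1 t 20.3
t: 20.98
eef_pos: [0.6157, 0.1081, 0.1512]
eef_rot: [0.554, 0.44, -0.553, 0.44]
contact_force: [0.7, 0.5, -0.2]
width: 0.0855
tip-edge mm 4.97 row 208 y 0.075 tcp y 0.0744 Fy 0.6 Fx 0.6 t 21.0
t: 21.2
eef_pos: [0.6143, 0.1065, 0.1497]
eef_rot: [-0.553, -0.44, 0.555, -0.439]
contact_force: [-0.6, 0.3, -0.3]
width: 0.0853
tip-edge mm 4.86 row 205 y 0.0755 tcp y 0.0725 Fy 0.1 Fx -0.6 t 21.2
jaw None
pos [0.6145 0.1066 0.1498] tooly ang -13.22 toolx [-2.1e-03 -3.0e-04 -1.0e+00] shift cm [ 0.08  0.13 -0.  ] turn z deg 0.12 tilt fix deg(approx) [ 0.02 -0.12  0.  ] F [-0.17  0.39  0.37] w 0.0856 t 21.25 q6 1.97
```

View pics/w16.png

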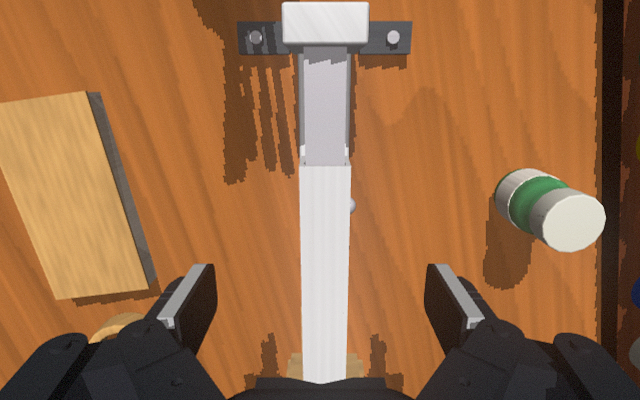

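The button now stands out as far as at the start (4.9–5.0 mm by the same measure). Last look at the panel, clear of everything.

```bash
python3 -m inch '[[-0.6,-2.5,1,0,0,0],[-1.4,-6,2,0,0,0],[-2.2,-9.5,4,0,0,0],[-3,-13,6,0,0,0],[-3.6,-15.5,7,0,0,0],[-4,-17,8,0,0,0],[-4,-17,8,0,0,0],[-4,-17,8,0,0,0]]' ; python3 - <<'E'
from h import *
c=cap('wrist','w17.png');cap('scene','c17.png')
P=pts(c);z=P[...,2];C=clampxy(P)
pm=((z>.042)&(z<.054)&(abs(C[...,0])<.06)).astype(np.uint8);pm=cv2.morphologyEx(pm,cv2.MORPH_OPEN,np.ones((5,5)))
k,l,st,ce=cv2.connectedComponentsWithStats(pm)
i=1+st[1:,4].argmax();q=np.array([clampxy(ray(c,*p[0],.048)) for p in max(cv2.findContours((l==i).astype(np.uint8),0,2)[0],key=cv2.contourArea)],np.float32)*1000;print('panel',cv2.minAreaRect(q),np.median(z[l==i]),q.min(0),q.max(0))
m=(z>.0685)&(z<.077)&(abs(C[...,0])<.04)&(C[...,1]<.05);print('jaw',np.percentile(C[m],[1,99],axis=0))
s=bot.get_state();print(np.round(s['contact_force'],2),s['t'],np.abs(s['joint_velocities']).max())
E
```

```text
t: 21.92
eef_pos: [0.5745, -0.0645, 0.2302]
eef_rot: [-0.555, -0.439, 0.555, -0.438]
contact_force: [0.8, 1.0, -0.7]
width: 0.0853
panel ((-0.21780014038085938, -115.13896179199219), (96.26705932617188, 60.088871002197266), 89.90686798095703) 0.04854212212506143 [ -30.30084 -163.32086] [ 29.8828  -66.97683]
jaw [[-0.02647605 -0.06352842]
 [ 0.02441853 -0.05545694]]
[-0.1   0.77  0.57] 22.0167 0.01652842858404026
```

View pics/c17.png

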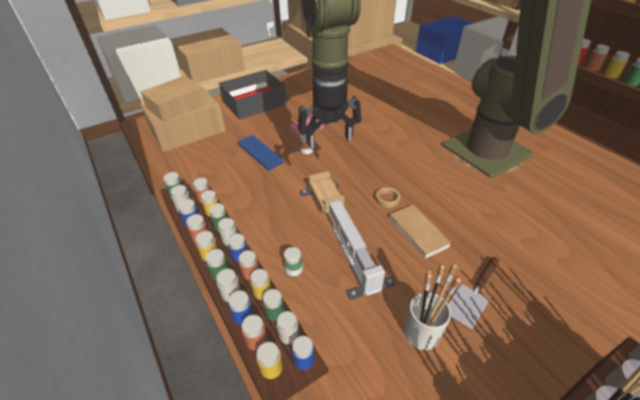

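Picture: the panel is shut in between jaw and stop at about (325,190), the bystanders are where they were, and the arm is clear. Handing in.

```bash
python3 -c "
from plant import bot
print(bot.job_done())"
```

```text
the job is handed in; nothing more can be done
None
```

The panel is shut in the clamp and the job is handed in at about 22 s; no verdict was given. I laid the panel on the bed and let go. I then squeezed the button flush and slid the tube about 60 mm, until the button popped out in the second hole.

**Last checks:**
- **Panel:** it lies flat, with its top 48.5 mm above the counter. It is within about 1 mm of centred across the bed and square to within 0.2°, at clamp y ≈ -113 mm.
- **Tube:** the jaw face is at clamp y = -63.5 mm, which puts the travel at about 60 mm.
- **Forces:** I read no more than about 5 N along the tube during the slide and 8 N when setting the panel down. These are readings at the end of each move, so a brief peak in between could have been missed.
- **Bystanders:** they look unmoved, and the arm is clear of everything.

**One check disagreed along the way:** after my first release the button stood about 0.8 mm short of fully out, by the camera. I gripped the tube again and gave it two small nudges. The button then stood out as far as at the start: 4.9–5.0 mm, against 4.8 mm, accurate to a few tenths of a millimetre.

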